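Sort left-hand and right-hand screen brackets into leaning racks

TASK

Put away the three green angle brackets standing on the lab bench, sorted by hand: with a bracket standing on its foot and its flange pointing at you, a flange on your left makes it left-hand, on your right right-hand. The two left-hand ones go into the two slots of the leaning blue rack and the right-hand one into the free slot of the leaning yellow rack, each slid in foot first between lip and sprung jaw, in the middle of its slot, and pushed until its foot is fully home on the sloping bed, then let go. Leave the glassware and everything else on the bench where it stands.

Things in the scene. Friction and masses are not known exactly. Their poses are not given: they have to be found in the camera images.
- left_a_mid (a point): left-hand green bracket standing on its foot: upright leaf 10 (local x) x 64 (y) x 90 mm tall (z), and along its +y edge a flange 8 mm thick, 45 tall, level with the foot, reaching 36 mm out from the leaf towards -x (pointing at you, it is on your left). Point: leaf centre, 45 mm above the foot. 0.11 to 0.23 kg. Grasp across the 10 mm, mid-width, in the upper 45 mm, clear of the flange
- left_b_mid (a point): left-hand green bracket standing on its foot: upright leaf 10 (local x) x 64 (y) x 90 mm tall (z), and along its +y edge a flange 8 mm thick, 45 tall, level with the foot, reaching 36 mm out from the leaf towards -x (pointing at you, it is on your left). Point: leaf centre, 45 mm above the foot. 0.11 to 0.23 kg. Grasp across the 10 mm, mid-width, in the upper 45 mm, clear of the flange
- right_a_mid (a point): right-hand green bracket standing on its foot: upright leaf 10 (local x) x 64 (y) x 90 mm tall (z), and along its -y edge a flange 8 mm thick, 45 tall, level with the foot, reaching 36 mm out from the leaf towards -x (pointing at you, it is on your right). Point: leaf centre, 45 mm above the foot. 0.11 to 0.23 kg. Grasp across the 10 mm, mid-width, in the upper 45 mm, clear of the flange
- blue_bed: sloping bed, 100 x 156 mm, of the fixed blue rack. Origin: middle of its upper face, 45 mm above the bench. z stands square to it, up and back towards the robot, 30 degrees from vertical; x runs up the slope, away from the robot; y along the rack. Two slots, at x = 0, y = -40 and +40 mm; both empty. A bracket goes in along -z, leaf square to x, either face forward
- yellow_bed: sloping bed, 100 x 156 mm, of the fixed yellow rack. Origin: middle of its upper face, 45 mm above the bench. z stands square to it, up and back towards the robot, 30 degrees from vertical; x runs up the slope, away from the robot; y along the rack. Two slots, at x = 0, y = -40 and +40 mm; the first already holds a right-hand bracket, fixed there, the second is free. A bracket goes in along -z, leaf square to x, either face forward
- blue_slot0 (a point): blue rack's slot at bed y = -40 mm: point in its middle on the bed, axes as the bed's. 36 mm wide along y, open at both ends: the flange passes beside it (6 mm to spare). Low side: fixed lip, face at x = -5 mm, 40 mm high; high side: sprung steel jaw, 40 mm high. Home: foot on the bed, leaf centre at z = 45 mm
- blue_slot1 (a point): blue rack's slot at bed y = +40 mm, like the other; point in its middle on the bed. Lip and jaw both flare over their upper 14 mm to a mouth 18 mm wide, from x = -10 to +8 mm
- yellow_slot1 (a point): yellow rack's free slot, at bed y = +40 mm, built like the blue rack's; point in its middle on the bed, axes as the bed's
- blue_jaw0 (a joint): sprung jaw of the blue rack's slot at y = -40 mm: metres it is pushed up the slope, 0 empty (7 mm from the lip), 0.003 with a leaf in, 0.008 at most. All jaws press with about 4.5 N, so a bracket does not fall home by itself: it must be pushed, with some 8 to 15 N from 28 mm before home, till felt to stop on the bed
- amber_bottle: amber bottle, 72 mm across, 150 mm tall. Bystander; origin at the centre of its underside
- beaker: glass beaker, 70 mm across, 85 mm tall. Bystander; origin at the centre of its underside
- cup: clear plastic cup, 56 mm across, 60 mm tall. Bystander; origin at the centre of its underside
- cap: white bottle cap, 40 mm across, 22 mm tall. Bystander; origin at the centre of its underside
- dish: low glass dish, 72 mm across, 16 mm tall. Bystander; origin at the centre of its underside
- scoop: black-handled spatula lying flat, 170 mm long. Bystander; origin at the centre of its underside
There are look-alikes about, which are no part of the job. Leave any pink look-alike of the part that bears right_a_mid alone.

How it is judged:
By the outcome, as a careful person would: the job done as asked, in the order asked, and still so for the second after the job is handed in, with the robot touching nothing.
It also fails if it takes over 67 s, if anything falls off the work surface, if the arm or the gripper's body presses on something with over 40 N, if the wrist force passes 120 N, or if a joint passes its speed limit or range.

ROBOT

A 6-joint arm with a two-finger parallel gripper is mounted at the origin on the work surface. World frame = base frame: x ahead of the robot, y to its left, z up, the work surface at z = 0. Lengths are in mm, angles in rad, forces in N, time in s.
With the tool pointing down it reaches from about 350 to 1000 mm from the base axis. Payload 7.1 kg.
Tool frame: the origin (TCP) lies at the very end of the fingers, on their centre line; the grasp point (between the pads) lies 19 mm behind it (r.tcp_to_grasp is the distance from the TCP to the grasp point, in mm); x points along the fingers, z is the direction in which the jaws open and shut, and the axes are right-handed (so a half turn about x gives the same grasp; the last joint's range is limited). The gripper opens to 85 mm and grips with 20 to 120 N. Pads are 22 mm wide; open, the fingers measure 114 mm over their backs; the gripper's body (76 mm by 85 mm) begins 54 mm behind the grasp point. The pads swing forward as they close: fully open they stand 13 mm farther back than shut.
Start: joints at [1.102, 0.423, 1.63, -0, 1.089, -0.019], TCP at [271.708, 562.832, 231.319] pointing down, gripper open.
Joint ranges: [-3, 3], [-0.9, 2.11], [0.09, 2.58], [-1.31, 4.45], [0.11, 2.69], [-2.54, 2.54]. Speed limits (rad/s): [2.39, 2.39, 3.01, 3.14, 3.14, 3.14].

INTERFACE

Orientations are given as a rotation vector (axis times angle).
In Python, from cell import readout, viewer, r gives the robot as it stands.
- The arm moves only by the shell command python3 -m jog 'ROWS' [FORCE]. ROWS is JSON, a list of rows, each an object with "gripper": the opening in per cent of the stroke, from 0 (shut) to 100 (fully open); "linear": the shift along the tool's x, y, z in m, a list of three; "turn": the turn, a rotation vector about the tool's x, y, z in units of 6 degrees (1.0 is 6 degrees), a list of three. A call has 1 to 12 rows; each row shifts and turns the pose as measured when the row begins, along the tool's axes as they then stand; what a row does not reach is not made up. A row lasts 1/12 s, in which the tool goes at most 41.7 mm and 7.16 degrees, less where a joint would pass 70% of its speed; a pose out of reach is approached as far as the arm can. A call is refused whole if a number of a shift passes 0.0417 or a number of a turn 1, either way. A call with a gripper value outside its range is refused whole. The fingers move at their own pace and stop on an object; FORCE is the grip in N (left out, the last holds). Time passes only in rows, so rows that do not move let the fingers close. It gives the time, the measured TCP pose, the force and the opening at its end, in the units of the state.
- readout.get_obs(): the state, without advancing time (a new reading comes with each control period).
- viewer.capture(name): name is "scene" or "top" or "wrist"; returns the picture (384x512x3 uint8, red, green, blue); there is no depth.
- viewer.camera_info(name): a dict with "K" (3x3 intrinsics, pixels), "dist_coeffs" ([k1, k2, p1, p2, k3] as OpenCV has them; the pictures are not rectified), "view" (4x4, takes a point from world to camera coordinates). Camera axes: x right, y down, z forward; pixel columns grow to the right and rows downward; lengths in mm; the calibration is good to about 2 mm. A picture is of the moment at which its call begins: read the wrist's pose just before it. camera_info takes no time and is no camera call; for the wrist camera it gives the pose at the moment of the call.
- r.close_job(): hands the job in, once; it reports no verdict.
The state is a dict: "t": time; "joint_positions": joint angles; "joint_vel": joint speeds; "joint_torque": joint torques, N m; "tool_pos": TCP position; "tool_rot": TCP orientation; "wrist_force": force on the tool from outside, world axes, zero at the start; "ft_torque": the same for the moment, N m; "finger_gap": finger opening in mm.
Only numpy, scipy, OpenCV 4.12 (cv2) and the standard library are available. Lean on these libraries where they do the work, as an engineer would, in place of code of your own. Each camera call takes 0.05 s, during which the arm holds its last target.

## Working session

There is one attempt and no reset: what is moved stays moved. The work goes in short steps, Python scripts to look and compute and a shell command to move; the robot and the scene stay as the last step left them, time stands still between calls to the robot, and variables do not carry over. Pictures are saved under pics/ and viewed, and the job is handed in when it is done.

```bash
ls; mkdir -p pics
python3 - <<'E'
from cell import readout, viewer, r
import cv2
print(readout.get_obs())
for n in ["scene","top","wrist"]:
    i=viewer.camera_info(n); print(n,i)
    cv2.imwrite(f"pics/{n}0.png",cv2.cvtColor(viewer.capture(n),cv2.COLOR_RGB2BGR))
E
```

```text
pics
{'t': 0.0, 'joint_positions': array([ 1.10198027e+00,  4.23848615e-01,  1.63073849e+00,  6.32567141e-05,
        1.08857797e+00, -1.89967343e-02]), 'joint_vel': array([-0.0004893 ,  0.00138202, -0.00099503,  0.00051261,  0.00048085,
       -0.00054783]), 'joint_torque': array([ 2.85561466e-03, -5.57412422e+01, -2.81727701e+01,  2.37233862e-04,
        7.45272555e-03,  5.84751277e-06]), 'tool_pos': array([271.45450922, 562.34039124, 230.52178446]), 'tool_rot': array([-0.87258591,  1.39046437,  0.87133528]), 'wrist_force': array([1.07529285, 0.11834972, 0.32724374]), 'ft_torque': array([0.0210706 , 0.00903597, 0.01246005]), 'finger_gap': 85.41288805884827}
scene {'K': array([[435.77025722,   0.        , 260.12283267],
       [  0.        , 435.77025722, 189.57622925],
       [  0.        ,   0.        ,   1.        ]]), 'dist_coeffs': array([-0.13425885,  0.        ,  0.        ,  0.        ,  0.        ]), 'view': array([[-1.66351558e-01,  9.85962392e-01, -1.43290099e-02,
         1.06418828e+02],
       [ 7.11179336e-01,  1.09898910e-01, -6.94367469e-01,
        -3.55708185e+02]
[... 683 characters left out ...]
8e+03],
       [ 0.00000000e+00,  0.00000000e+00,  0.00000000e+00,
         1.00000000e+00]])}
wrist {'K': array([[332.30440515,   0.        , 257.1392586 ],
       [  0.        , 332.30440515, 193.51065042],
       [  0.        ,   0.        ,   1.        ]]), 'dist_coeffs': array([-0.03637096,  0.        ,  0.        ,  0.        ,  0.        ]), 'view': array([[ 4.34782256e-01,  9.00535611e-01, -6.25944328e-05,
        -6.25050132e+02],
       [ 8.66500531e-01, -4.18331050e-01,  2.72352642e-01,
        -3.50745532e+01],
       [ 2.45237068e-01, -1.18468334e-01, -9.62197503e-01,
         3.78523742e+02],
       [ 0.00000000e+00,  0.00000000e+00,  0.00000000e+00,
         1.00000000e+00]])}
```

View pics/scene0.png

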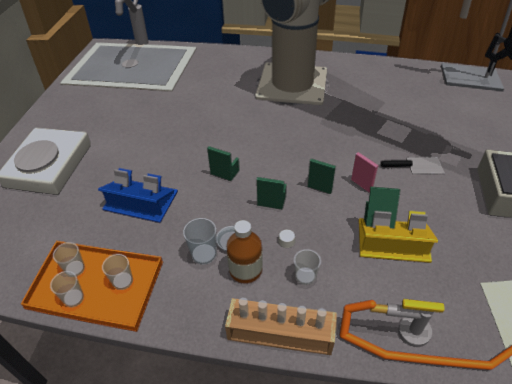

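View pics/top0.png

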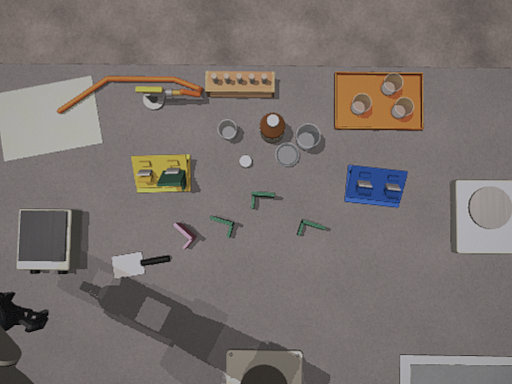

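View pics/wrist0.png

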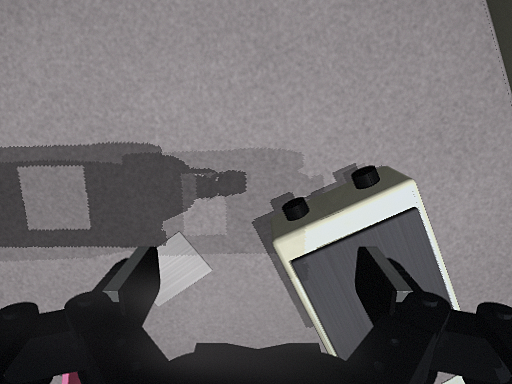

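The scene view shows three green brackets at (223,163), (271,193) and (321,176), with a pink look-alike at (365,172). In the top view the green ones are at (224,224), (262,198) and (311,226). The yellow rack is at (161,173) and the blue one at (376,186). I'll enlarge these to sort the brackets by hand.

Run:
```python
import cv2, numpy as np
t=cv2.imread("pics/top0.png"); s=cv2.imread("pics/scene0.png")
a=cv2.resize(t[180:250,165:335],None,fx=4.5,fy=4.5,interpolation=cv2.INTER_CUBIC)
b=cv2.resize(t[140:220,120:200],None,fx=5,fy=5,interpolation=cv2.INTER_CUBIC)
c=cv2.resize(t[150:220,335:415],None,fx=5,fy=5,interpolation=cv2.INTER_CUBIC)
d=cv2.resize(s[135:215,195:395],None,fx=4,fy=4,interpolation=cv2.INTER_CUBIC)
cv2.imwrite("pics/ca.png",a)
bc=np.hstack([b[:350],c]); cv2.imwrite("pics/cb.png",bc); cv2.imwrite("pics/cd.png",d)
```

```text
(no output)
```

View pics/ca.png

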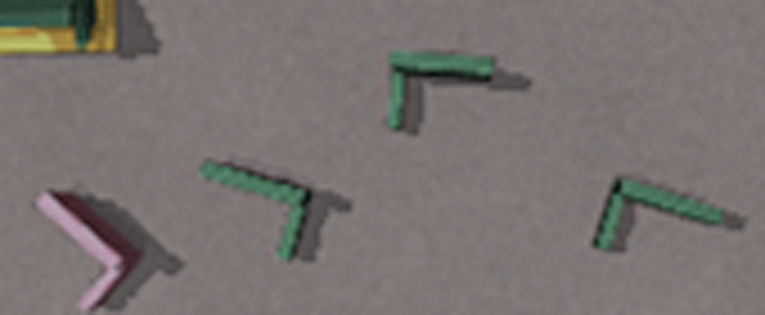

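View pics/cb.png

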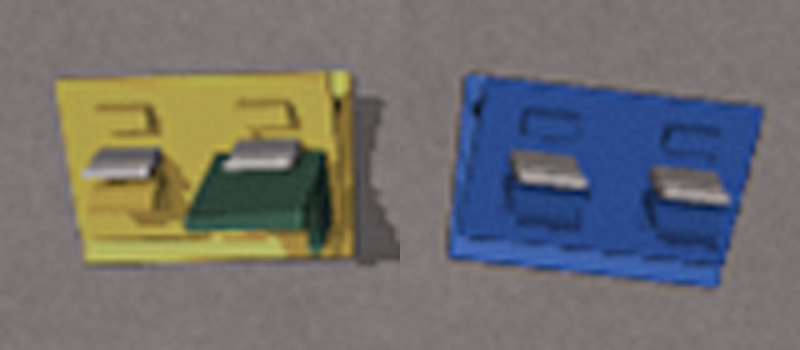

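View pics/cd.png

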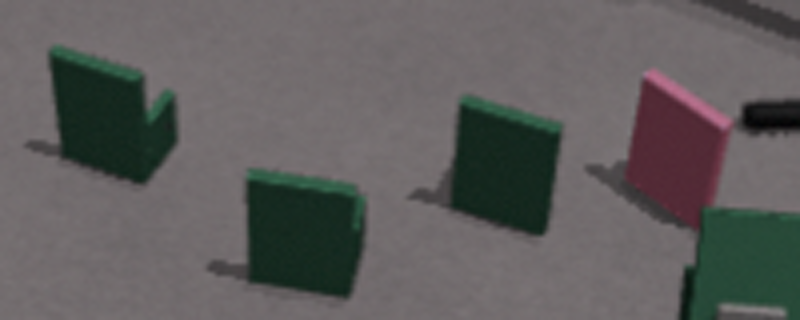

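The top view settles the hands, with the robot at the bottom and each flange pointing at the viewer:
- **(262,198) and (311,226):** the flange is on the left, so both are left-hand.
- **(224,224):** the flange is on the right, so this is the right-hand one.
- **(186,235):** pink, so it stays where it is.

Next are the helpers and rough positions.

```bash
cat > h.py <<'E'
import numpy as np, cv2, time
from scipy.spatial.transform import Rotation as R
from cell import readout, viewer, r
def cap(n,f=None):
    i=viewer.camera_info(n); im=cv2.cvtColor(viewer.capture(n),cv2.COLOR_RGB2BGR)
    if f: cv2.imwrite(f"pics/{f}.png",im); np.savez(f"pics/{f}.npz",K=i["K"],d=i["dist_coeffs"],v=i["view"])
    return im,dict(K=i["K"],d=i["dist_coeffs"],v=i["view"])
def load(f):
    return cv2.imread(f"pics/{f}.png"),dict(np.load(f"pics/{f}.npz"))
def rays(c,p):
    p=np.asarray(p,float).reshape(-1,1,2)
    u=cv2.undistortPoints(p,c["K"],c["d"]).reshape(-1,2)
    Rm=c["v"][:3,:3]; o=-Rm.T@c["v"][:3,3]
    d=np.c_[u,np.ones(len(u))]@Rm
    return o,d/np.linalg.norm(d,axis=1)[:,None]
def plane(c,p,z):
    o,d=rays(c,p); return o+d*((z-o[2])/d[:,2])[:,None]
def proj(c,P):
    P=np.asarray(P,float).reshape(-1,3)
    q,_=cv2.projectPoints(P,cv2.Rodrigues(c["v"][:3,:3])[0],c["v"][:3,3],c["K"],c["d"]); return q.reshape(-1,2)
def tri(obs):  # list of (cam,pixel)
    A=np.zeros((3,3));b=np.zeros(3);L=[]
    for c,p in obs:
        o,d=rays(c,[p]);M=np.eye(3)-np.outer(d[0],d[0]);A+=M;b+=M@o;L.append((o,M))
    X=np.linalg.solve(A,b); return X,[np.linalg.norm(M@(X-o)) for o,M in L]
def state():
    s=readout.get_obs(); return s["tool_pos"],R.from_rotvec(s["tool_rot"]),s
def togo(target,Rt=None):
    """shift in tool axes (m) and turn (units of 6 deg) to target"""
    p,Rc,s=state()
    print("t",round(s["t"],2),"tcp",p.round(1),"x",Rc.as_matrix()[:,0].round(3),"z",Rc.as_matrix()[:,2].round(3),"gap",round(s["finger_gap"],1))
    print("lin",(Rc.inv().apply(np.asarray(target)-p)/1000).round(4))
    if Rt is not None: print("turn",((Rc.inv()*Rt).as_rotvec()/np.radians(6)).round(2))
def tool(xax,zax):
    x=np.array(xax,float);x/=np.linalg.norm(x);z=np.array(zax,float);z-=x*(x@z);z/=np.linalg.norm(z)
    return R.from_matrix(np.c_[x,np.cross(z,x),z])
E
python3 - <<'E'
from h import *
_,c=cap("top","top1")
for n,px,z in [("R",(224,220),90),("L262",(266,196),90),("L311",(314,224),90),("pink",(182,229),90),("yel",(161,173),45),("blue",(376,186),45),("yelslot1",(145,172),60)]:
    print(n,plane(c,[px],z)[0].round(0))
p,Rc,s=state()
w=viewer.camera_info("wrist")["view"]; o=-w[:3,:3].T@w[:3,3]
print("cam in tool",Rc.inv().apply(o-p),"axes in tool",(Rc.as_matrix().T@w[:3,:3].T).round(3))
print(Rc.as_matrix().round(3))
E
```

```text
R [478. 113.  90.]
L262 [546.  -2.  90.]
L311 [ 471. -134.   90.]
pink [452. 228.  90.]
yel [611. 301.  45.]
blue [ 581. -316.   45.]
yelslot1 [612. 343.  60.]
cam in tool [-143.10921996   69.31426259    0.38703381] axes in tool [[-0.001 -0.272  0.962]
 [-0.    -0.962 -0.272]
 [ 1.    -0.     0.001]]
[[-0.    -0.901  0.435]
 [-0.001  0.435  0.901]
 [-1.     0.    -0.001]]
```

Run:
```python
from h import *
togo([590,330,280],tool([0,0,-1],[1,0,0]))
```

```text
t 0.2 tcp [271.6 562.5 230.8] x [-0.    -0.001 -1.   ] z [ 0.435  0.901 -0.001] gap 85.5
lin [-0.0491 -0.3879 -0.071 ]
turn [ 1.07e+01 -1.00e-02  1.00e-02]
```

```bash
python3 -m jog '[{"linear":[-0.005,-0.039,-0.007]},{"linear":[-0.005,-0.039,-0.007]},{"linear":[-0.005,-0.039,-0.007]},{"linear":[-0.005,-0.039,-0.007]},{"linear":[-0.005,-0.039,-0.007]},{"linear":[-0.005,-0.039,-0.007]},{"linear":[-0.005,-0.039,-0.007]},{"linear":[-0.005,-0.039,-0.007]},{"linear":[-0.005,-0.039,-0.007]},{"linear":[-0.005,-0.039,-0.007]}]'; python3 -m jog '[{"turn":[1,0,0]},{"turn":[1,0,0]},{"turn":[1,0,0]},{"turn":[1,0,0]},{"turn":[1,0,0]},{"turn":[1,0,0]},{"turn":[1,0,0]},{"turn":[1,0,0]},{"turn":[1,0,0]},{"turn":[1,0,0]},{"turn":[0.7,0,0]},{}]';  python3 - <<'E'
from h import *
togo([590,330,280],tool([0,0,-1],[1,0,0]))
cap("wrist","wy1")
E
```

```text
t 0.2 tcp [271.6 562.5 230.8] x [-0.    -0.001 -1.   ] z [ 0.435  0.901 -0.001] gap 85.5
lin [-0.0491 -0.3879 -0.071 ]
turn [ 1.07e+01 -1.00e-02  1.00e-02]invalid input at $[0]: expected keys gripper, linear, turn
invalid input at $[0]: expected keys gripper, linear, turn
```

View pics/wy1.png

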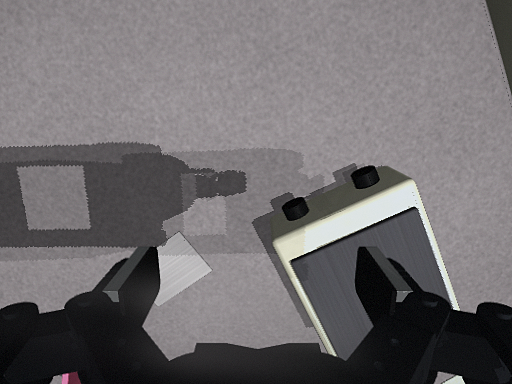

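The arm hasn't moved: the jog was refused because every row needs all three keys. I'll write the rows out in full.

```bash
python3 -m jog '[{"gripper":100,"linear":[-0.005,-0.039,-0.007],"turn":[0,0,0]},{"gripper":100,"linear":[-0.005,-0.039,-0.007],"turn":[0,0,0]},{"gripper":100,"linear":[-0.005,-0.039,-0.007],"turn":[0,0,0]},{"gripper":100,"linear":[-0.005,-0.039,-0.007],"turn":[0,0,0]},{"gripper":100,"linear":[-0.005,-0.039,-0.007],"turn":[0,0,0]},{"gripper":100,"linear":[-0.005,-0.039,-0.007],"turn":[0,0,0]},{"gripper":100,"linear":[-0.005,-0.039,-0.007],"turn":[0,0,0]},{"gripper":100,"linear":[-0.005,-0.039,-0.007],"turn":[0,0,0]},{"gripper":100,"linear":[-0.005,-0.039,-0.007],"turn":[0,0,0]},{"gripper":100,"linear":[-0.005,-0.039,-0.007],"turn":[0,0,0]}]'; python3 -m jog '[{"gripper":100,"linear":[0,0,0],"turn":[1,0,0]},{"gripper":100,"linear":[0,0,0],"turn":[1,0,0]},{"gripper":100,"linear":[0,0,0],"turn":[1,0,0]},{"gripper":100,"linear":[0,0,0],"turn":[1,0,0]},{"gripper":100,"linear":[0,0,0],"turn":[1,0,0]},{"gripper":100,"linear":[0,0,0],"turn":[1,0,0]},{"gripper":100,"linear":[0,0,0],"turn":[1,0,0]},{"gripper":100,"linear":[0,0,0],"turn":[1,0,0]},{"gripper":100,"linear":[0,0,0],"turn":[1,0,0]},{"gripper":100,"linear":[0,0,0],"turn":[1,0,0]},{"gripper":100,"linear":[0,0,0],"turn":[0.7,0,0]},{"gripper":100,"linear":[0,0,0],"turn":[0,0,0]}]';  python3 - <<'E'
from h import *
togo([590,330,280],tool([0,0,-1],[1,0,0]))
cap("wrist","wy2")
E
```

```text
t: 1.08
tool_pos: [598.5, 326.3, 280.1]
tool_rot: [-0.882, 1.389, 0.884]
wrist_force: [0.1, 1.0, 0.7]
finger_gap: 85.3
t: 2.08
tool_pos: [607.3, 316.4, 278.3]
tool_rot: [0.039, 1.574, -0.046]
wrist_force: [0.4, -0.2, 0.1]
finger_gap: 85.4
t 2.08 tcp [607.3 316.4 278.3] x [-0.004 -0.004 -1.   ] z [ 0.999 -0.054 -0.004] gap 85.4
lin [-0.0017  0.0126 -0.018 ]
turn [-0.51 -0.04  0.04]
```

View pics/wy2.png

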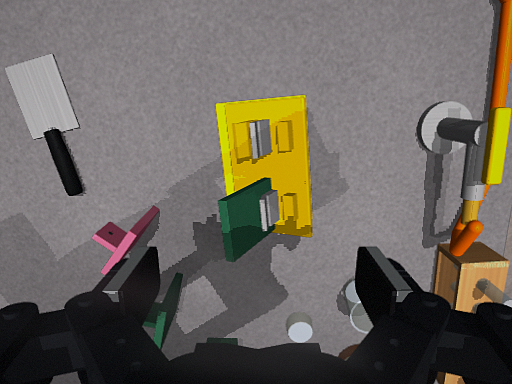

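The wrist view shows the yellow rack with bed corners near (218,103), (305,95) and (311,237). The free slot is at about (262,140), and the fixed bracket hides the lower-left corner. I'll enlarge it.

Run:
```python
import cv2
a=cv2.imread("pics/wy2.png")[85:250,195:335]
cv2.imwrite("pics/c2.png",cv2.resize(a,None,fx=3.6,fy=3.6,interpolation=cv2.INTER_CUBIC))
```

```text
(no output)
```

View pics/c2.png

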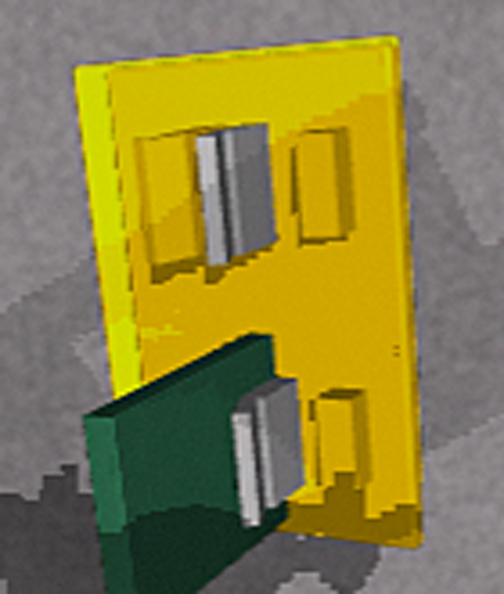

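Run:
```python
from h import *
_,c=load("wy2")
for n,p in [("outTL",(78,66)),("dashTL",(110,64)),("TR",(398,38)),("BR",(422,548)),("outL low",(113,395)),("dash low",(140,395))]:
    p=np.array(p)/3.6+[195,85]
    print(n,p.round(1),*[plane(c,[p],z)[0].round(1) for z in (0,20,70)])
```

```text
outTL [216.7 103.3] [560.4 383.7   0. ] [562.8 383.8  20. ] [568.9 384.1  70. ]
dashTL [225.6 102.8] [571.3 383.7   0. ] [573.3 383.9  20. ] [578.  384.2  70. ]
TR [305.6  95.6] [669.5 387.1   0. ] [666.7 387.   20. ] [659.8 386.9  70. ]
BR [312.2 237.2] [675.9 199.8   0. ] [672.9 208.7  20. ] [665.2 230.8  70. ]
outL low [226.4 194.7] [563.2 266.6   0. ] [565.5 272.3  20. ] [571.2 286.5  70. ]
dash low [233.9 194.7] [573.1 266.    0. ] [574.9 271.8  20. ] [579.5 286.   70. ]
```

With the dashed edge as the bed's low edge, the rack measures 156.2 mm along and 86.5 mm across, against 156 and 86.6 nominal. I'll cross-check it in the other cameras, then move on to view the brackets.

```bash
cat >> h.py <<'E'
def bed(ox,oy,yaw):
    """R (cols x,y,z) and origin"""
    Rz=R.from_euler('z',yaw).as_matrix()
    s,c=.5,np.sqrt(.75)
    return Rz@np.array([[c,0,-s],[0,1,0],[s,0,c]]),np.array([ox,oy,45.])
YEL=bed(619.2,307.35,np.arctan2(.0346,1))
E
python3 - <<'E'
from h import *
B,o=YEL
P=[[50,-78,0],[50,78,0],[-50,78,0],[-10,22,40],[-10,58,40],[8,22,40],[8,58,40]]
W=[o+B@np.array(p) for p in P]
_,c=load("wy2"); print("crop px",((proj(c,W)-[195,85])*3.6).round(0).tolist())
_,c=load("top1"); print("top x5 crop px",((proj(c,W)-[120,140])*5).round(0).tolist())
_,c=cap("scene","scene1"); print("scene",(proj(c,W)).round(0).tolist())
togo([500,30,290],tool([0,0,-1],[1,0,0]))
E
```

```text
crop px [[422.0, 548.0], [398.0, 39.0], [110.0, 64.0], [164.0, 259.0], [151.0, 134.0], [217.0, 259.0], [205.0, 131.0]]
top x5 crop px [[321.0, 67.0], [46.0, 73.0], [72.0, 233.0], [143.0, 197.0], [79.0, 198.0], [139.0, 167.0], [74.0, 169.0]]
scene [[365.0, 234.0], [439.0, 240.0], [427.0, 224.0], [410.0, 211.0], [426.0, 213.0], [411.0, 214.0], [428.0, 215.0]]
t 2.18 tcp [607.4 316.5 278.4] x [-0.004 -0.004 -1.   ] z [ 0.999 -0.048 -0.004] gap 85.7
lin [-0.0101 -0.2914 -0.0934]
turn [-0.46 -0.03  0.04]
```

Top and scene both seem to put the rack a few mm away from the wrist's value. I'll look closer at both.

Run:
```python
from h import *
B,o=YEL
P=[[50,-78,0],[50,78,0],[-50,78,0],[-50,-78,0],[-10,22,40],[-10,58,40],[8,22,40],[8,58,40]]
W=[o+B@np.array(p) for p in P]
out=[]
for f,x0,y0 in [("top1",125,145),("scene1",350,195)]:
    im,c=load(f); k=5
    cr=cv2.resize(im[y0:y0+75,x0:x0+78+10],None,fx=k,fy=k,interpolation=cv2.INTER_CUBIC)
    for q in proj(c,W): 
        q=((q-[x0,y0]+.5)*k-.5).round().astype(int); cv2.circle(cr,tuple(int(v) for v in q),3,(255,0,255),1)
    out.append(cr[:, :395])
cv2.imwrite("pics/c3.png",np.hstack(out))
```

```text
(no output)
```

View pics/c3.png

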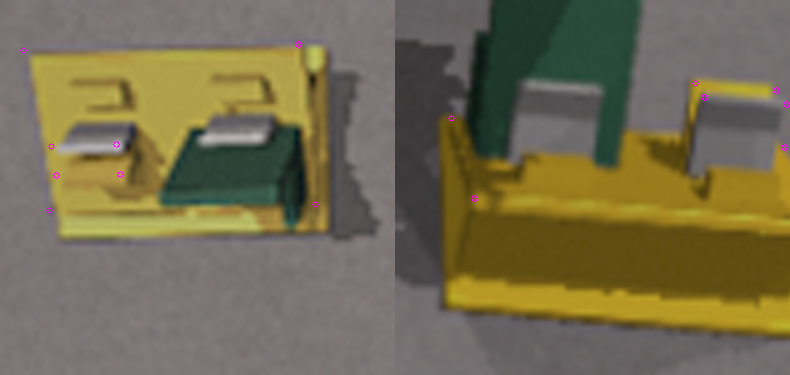

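The scene view agrees: the lip and bed edge land on the prediction within about a pixel. Only the top camera is about 1 px (3 mm) off, which I'll accept. Now the brackets.

```bash
python3 -m jog '[{"gripper":100,"linear":[-0.002,-0.038,-0.012],"turn":[-0.4,0,0]},{"gripper":100,"linear":[-0.001,-0.038,-0.013],"turn":[0,0,0]},{"gripper":100,"linear":[-0.001,-0.038,-0.013],"turn":[0,0,0]},{"gripper":100,"linear":[-0.001,-0.038,-0.013],"turn":[0,0,0]},{"gripper":100,"linear":[-0.001,-0.038,-0.013],"turn":[0,0,0]},{"gripper":100,"linear":[-0.001,-0.038,-0.013],"turn":[0,0,0]},{"gripper":100,"linear":[-0.001,-0.038,-0.013],"turn":[0,0,0]},{"gripper":100,"linear":[0,0,0],"turn":[0,0,0]},{"gripper":100,"linear":[0,0,0],"turn":[0,0,0]}]';  python3 - <<'E'
from h import *
togo([500,30,290],tool([0,0,-1],[1,0,0]))
cap("wrist","wb1")
E
```

```text
t: 2.93
tool_pos: [512.3, 42.2, 286.2]
tool_rot: [-0.022, 1.573, 0.016]
wrist_force: [-0.1, 0.8, 0.0]
finger_gap: 85.9
t 2.93 tcp [512.3  42.2 286.2] x [-0.002 -0.004 -1.   ] z [ 1.     0.024 -0.002] gap 85.9
lin [-0.0037 -0.012  -0.0126]
turn [ 0.23 -0.02  0.04]
```

View pics/wb1.png

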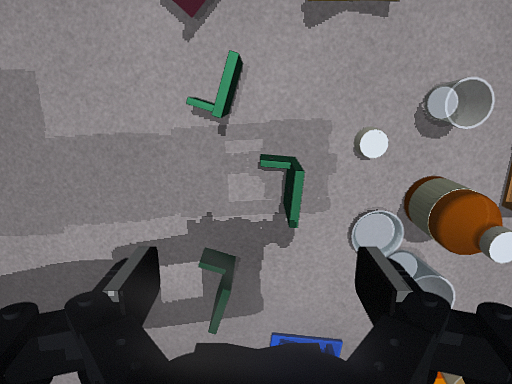

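All three green brackets are visible: the right-hand one at (230,85), a left-hand one at (293,190) and the other left-hand one at (220,290). I'll enlarge them.

Run:
```python
import cv2,numpy as np
a=cv2.imread("pics/wb1.png")
f=lambda x,y:cv2.resize(a[y:y+90,x:x+65],None,fx=4,fy=4,interpolation=cv2.INTER_NEAREST)
cv2.imwrite("pics/c4.png",np.hstack([f(182,40),f(250,145),f(192,245)]))
```

```text
(no output)
```

View pics/c4.png

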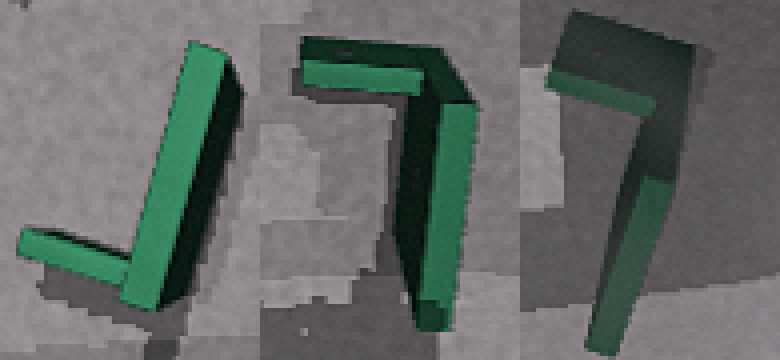

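Run:
```python
from h import *
_,c=load("wb1")
_,ct=load("top1")
Q={"R":((182,40),[(190,42),(227,55),(158,311),(120,298)]),
"La":((250,145),[(183,103),(217,105),(190,331),(157,329)]),
"Lb":((192,245),[(125,177),(156,182),(96,356),(65,350)])}
for n,(o,q) in Q.items():
    p=np.array(q)/4.+o-.5
    P=plane(c,p,90); m=P.mean(0); a=(P[0]+P[1])/2-(P[2]+P[3])/2
    w=np.linalg.norm(P[0]-P[1]),np.linalg.norm(P[2]-P[3])
    print(n,m.round(1),"len",np.linalg.norm(a).round(1),"w",np.round(w,1),"yaw deg",np.degrees(np.arctan2(-a[0],a[1])).round(1), "range",np.hypot(*m[:2]).round(0),"top px",proj(ct,[m])[0].round(1))
```

```text
R [478.4 125.2  90. ] len 62.5 w [9.2 9.9] yaw deg -15.8 range 495.0 top px [219.6 219.9]
La [554.3   9.8  90. ] len 63.2 w [8.9 9.1] yaw deg -3.2 range 554.0 top px [261.9 192.9]
Lb [ 470.7 -131.6   90. ] len 63.5 w [9.1 9.6] yaw deg -16.9 range 489.0 top px [313.  223.9]
```

Leaf sizes come out at 63 x 9.5 mm against 64 x 10, and the reach is fine. Next I'll view the blue rack with empty hands.

```bash
python3 -m jog '[{"gripper":100,"linear":[0,-0.038,0.007],"turn":[0.2,0,0]},{"gripper":100,"linear":[0,-0.038,0.007],"turn":[0,0,0]},{"gripper":100,"linear":[0,-0.038,0.007],"turn":[0,0,0]},{"gripper":100,"linear":[0,-0.038,0.007],"turn":[0,0,0]},{"gripper":100,"linear":[0,-0.038,0.007],"turn":[0,0,0]},{"gripper":100,"linear":[0,-0.038,0.007],"turn":[0,0,0]},{"gripper":100,"linear":[0,-0.038,0.007],"turn":[0,0,0]},{"gripper":100,"linear":[0,-0.038,0.007],"turn":[0,0,0]},{"gripper":100,"linear":[0,-0.035,0.005],"turn":[0,0,0]},{"gripper":100,"linear":[0,0,0],"turn":[0,0,0]},{"gripper":100,"linear":[0,0,0],"turn":[0,0,0]},{"gripper":100,"linear":[0,0,0],"turn":[0,0,0]}]';  python3 - <<'E'
from h import *
togo([575,-310,285],tool([0,0,-1],[1,0,0]))
im,c=cap("wrist","wbl")
cv2.imwrite("pics/wbl_c.png",cv2.resize(im[60:280,160:360],None,fx=2.7,fy=2.7,interpolation=cv2.INTER_NEAREST))
E
```

```text
t: 3.98
tool_pos: [593.8, -298.0, 284.8]
tool_rot: [-0.033, 1.568, 0.03]
wrist_force: [-0.3, -0.7, 0.7]
finger_gap: 85.4
t 3.98 tcp [ 593.8 -298.   284.8] x [ 0.002 -0.002 -1.   ] z [0.999 0.04  0.002] gap 85.4
lin [-0.0003 -0.0113 -0.0193]
turn [0.38 0.02 0.02]
```

View pics/wbl.png

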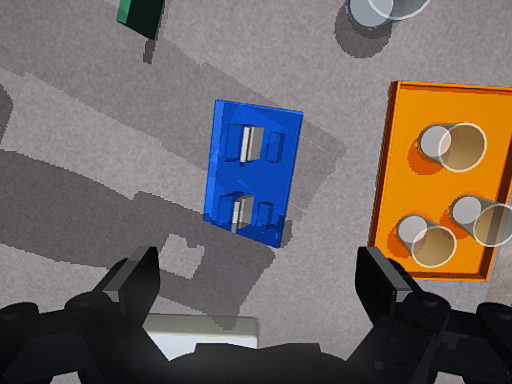

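View pics/wbl_c.png

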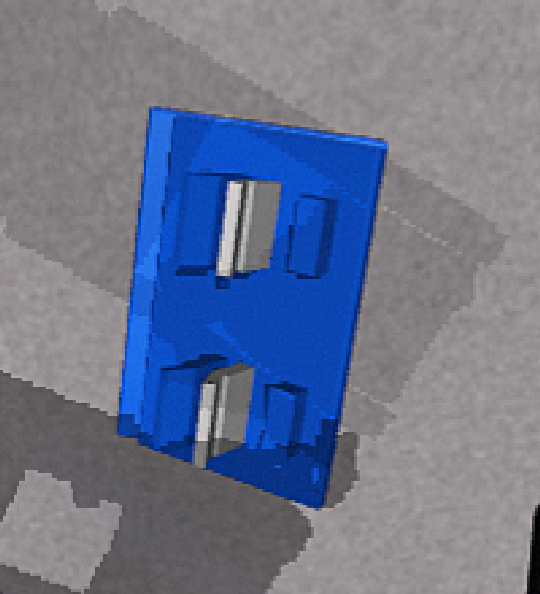

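The wrist view shows the blue rack with both slots empty. The bed corners in the crop are TL(172,113), TR(386,142), BR(324,508) and BL(140,440).

Run:
```python
from h import *
_,c=load("wbl")
P={}
for n,p,z in [("TL",(172,113),20),("TR",(386,142),70),("BR",(324,508),70),("BL",(140,440),20)]:
    P[n]=plane(c,[np.array(p)/2.7+[160,60]-.5+.2],z)[0]; print(n,P[n].round(1))
for a,b in ["TR BR","TL BL","TR TL","BR BL"] and [("TR","BR"),("TL","BL"),("TR","TL"),("BR","BL")]:
    d=(P[a]-P[b])[:2]; print(a,b,np.linalg.norm(d).round(1),d.round(1), np.degrees(np.arctan2(d[1],d[0])).round(2))
print(sum(P.values())/4)
```

```text
TL [ 552.  -232.2   20. ]
TR [ 640.  -239.3   70. ]
BR [ 624.8 -395.    70. ]
BL [ 538.4 -385.8   20. ]
TR BR 156.4 [ 15.1 155.7] 84.45
TL BL 154.2 [ 13.6 153.6] 84.94
TR TL 88.3 [88.  -7.1] -4.64
BR BL 86.9 [86.4 -9.2] -6.07
[ 588.79975624 -313.08279933   45.        ]
```

```bash
echo 'BLUE=bed(588.8,-313.1,np.radians(-5.35))' >> h.py
python3 - <<'E'
from h import *
B,o=BLUE
P=[[50,-78,0],[50,78,0],[-50,78,0],[-50,-78,0],[-10,22,40],[-10,58,40],[8,22,40],[8,58,40],[-10,-58,40],[-10,-22,40]]
W=[o+B@np.array(p) for p in P]
out=[]
for f,x0,y0 in [("top1",338,155),("scene1",96,160)]:
    im,c=load(f); k=5
    cr=cv2.resize(im[y0:y0+65,x0:x0+78+10],None,fx=k,fy=k,interpolation=cv2.INTER_CUBIC)
    for q in proj(c,W): 
        q=((q-[x0,y0]+.5)*k-.5).round().astype(int); cv2.circle(cr,tuple(int(v) for v in q),3,(255,0,255),1)
    out.append(cr[:, :395])
cv2.imwrite("pics/c5.png",np.hstack(out))
togo([470.7,-131.6,71-19+100],tool([0,0,-1],[np.cos(-.295),np.sin(-.295),0]))
E
```

```text
t 4.03 tcp [ 593.7 -297.3  284.7] x [ 0.002 -0.002 -1.   ] z [0.999 0.04  0.002] gap 85.6
lin [ 0.1322  0.1708 -0.1165]
turn [3.2  0.02 0.01]
```

View pics/c5.png

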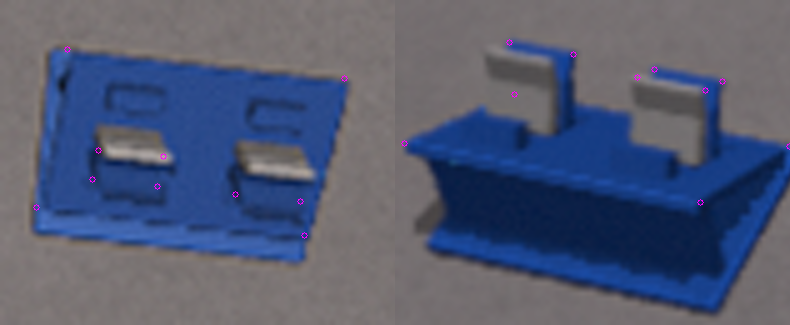

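Scene and wrist agree on the blue rack too. Next I'll pick up the left-hand bracket at wrist (220,290), Lb.

```bash
python3 -m jog '[{"gripper":100,"linear":[0.01,0.034,-0.023],"turn":[0,0,0]},{"gripper":100,"linear":[0.02,0.034,-0.023],"turn":[0,0,0]},{"gripper":100,"linear":[0.02,0.034,-0.023],"turn":[0,0,0]},{"gripper":100,"linear":[0.02,0.034,-0.023],"turn":[0,0,0]},{"gripper":100,"linear":[0.02,0.034,-0.023],"turn":[0,0,0]},{"gripper":100,"linear":[0,0,0],"turn":[0.8,0,0]},{"gripper":100,"linear":[0,0,0],"turn":[0.8,0,0]},{"gripper":100,"linear":[0,0,0],"turn":[0.8,0,0]},{"gripper":100,"linear":[0,0,0],"turn":[0.7,0,0]},{"gripper":100,"linear":[0,0,0],"turn":[0,0,0]},{"gripper":100,"linear":[0,0,0],"turn":[0,0,0]}]';  python3 - <<'E'
from h import *
togo([470.7,-131.6,71-19+100],tool([0,0,-1],[np.cos(-.295),np.sin(-.295),0]))
im,c=cap("wrist","wlb")
E
```

```text
t: 4.95
tool_pos: [472.5, -122.0, 197.8]
tool_rot: [0.212, 1.559, -0.212]
wrist_force: [0.3, -1.0, -0.1]
finger_gap: 85.3
t 4.95 tcp [ 472.5 -122.   197.8] x [ 0.002 -0.    -1.   ] z [ 0.964 -0.267  0.002] gap 85.3
lin [ 0.0458 -0.0097  0.0007]
turn [ 0.23  0.02 -0.  ]
```

View pics/wlb.png

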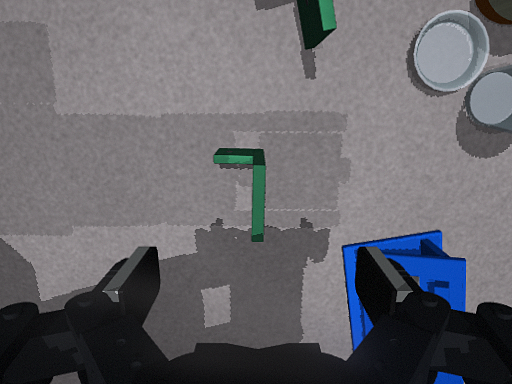

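Closer view: Lb's leaf top runs from (259,166) to (258,242), centred between the fingers. I'll re-measure it from this pose.

```bash
cat >> h.py <<'E'
def leaf(f,box,vmin):
    im,c=load(f); x0,y0,x1,y1=box
    hsv=cv2.cvtColor(im,cv2.COLOR_BGR2HSV)
    m=cv2.inRange(hsv,(60,100,vmin),(90,255,255)); k=np.zeros_like(m); k[y0:y1,x0:x1]=m[y0:y1,x0:x1]
    n,l,st,_=cv2.connectedComponentsWithStats(k); i=1+np.argmax(st[1:,4]); 
    ct=max(cv2.findContours((l==i).astype(np.uint8),0,cv2.CHAIN_APPROX_NONE)[0],key=len)
    rr=cv2.minAreaRect(ct); b=cv2.boxPoints(rr)
    P=plane(c,b,90); e=[P[1]-P[0],P[2]-P[1]]; a=max(e,key=np.linalg.norm); a=a if a[1]>0 else -a
    m=P.mean(0)
    print("rect",np.round(rr[0],1),np.round(rr[1],1),"ctr",m.round(1),"edges mm",[np.linalg.norm(v).round(1) for v in e],"yaw",np.degrees(np.arctan2(-a[0],a[1])).round(1))
    return m
E
python3 - <<'E'
from h import *
for v in (70,85,100): leaf("wlb",(245,164,275,250),v)
E
```

```text
rect [258.2 200. ] [12.  70.2] ctr [ 471.4 -129.4   90. ] edges mm [np.float64(57.9), np.float64(9.2)] yaw -17.0
rect [258.3 200. ] [12.  70.2] ctr [ 471.5 -129.5   90. ] edges mm [np.float64(57.9), np.float64(9.2)] yaw -16.8
rect [257.8 199.7] [10.9 69.1] ctr [ 471.2 -129.    90. ] edges mm [np.float64(56.9), np.float64(8.3)] yaw -17.8
```

Run:
```python
from h import *
im,c=load("wlb")
cv2.imwrite("pics/c6.png",cv2.resize(im[140:250,205:285],None,fx=5,fy=5,interpolation=cv2.INTER_NEAREST))
```

```text
(no output)
```

View pics/c6.png

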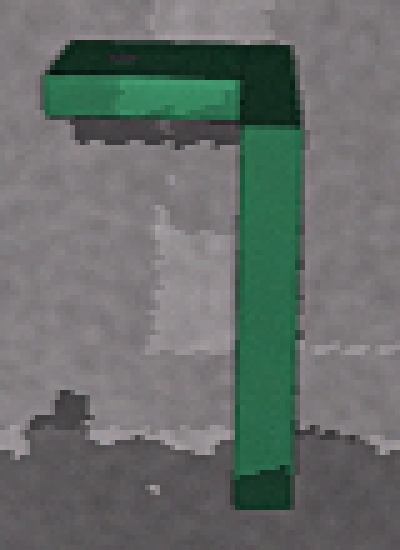

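```bash
cat >> h.py <<'E'
def quad(f,off,k,q,z=90):
    _,c=load(f); P=plane(c,np.array(q)/k+off-.5,z); m=P.mean(0); a=(P[0]+P[1])/2-(P[2]+P[3])/2
    print("ctr",m.round(1),"len",np.linalg.norm(a).round(1),"w",np.linalg.norm(P[0]-P[1]).round(1),"yaw",np.degrees(np.arctan2(-a[0],a[1])).round(1)); return m
E
python3 - <<'E'
from h import *
m=quad("wlb",(205,140),5,[(241,126),(301,126),(292,510),(232,510)])
y=np.radians(-17)
togo([m[0],m[1],52],tool([0,0,-1],[np.cos(y),np.sin(y),0]))
E
```

```text
ctr [ 470.3 -132.    90. ] len 63.7 w 9.2 yaw -16.7
t 5.0 tcp [ 472.5 -122.1  197.9] x [ 0.002 -0.    -1.   ] z [ 0.964 -0.267  0.002] gap 85.1
lin [ 0.1459 -0.0101  0.0002]
turn [ 0.25  0.02 -0.  ]
```

```bash
python3 -m jog '[{"gripper":100,"linear":[0.02,-0.010,0],"turn":[0.25,0,0]},{"gripper":100,"linear":[0.03,0,0],"turn":[0,0,0]},{"gripper":100,"linear":[0.03,0,0],"turn":[0,0,0]},{"gripper":100,"linear":[0.03,0,0],"turn":[0,0,0]},{"gripper":100,"linear":[0.01,0,0],"turn":[0,0,0]},{"gripper":100,"linear":[0,0,0],"turn":[0,0,0]},{"gripper":100,"linear":[0,0,0],"turn":[0,0,0]}]';  python3 - <<'E'
from h import *
y=np.radians(-17)
togo([470.4,-131.9,52],tool([0,0,-1],[np.cos(y),np.sin(y),0]))
E
```

```text
t: 5.58
tool_pos: [474.9, -131.0, 76.8]
tool_rot: [0.218, 1.548, -0.22]
wrist_force: [-0.0, -0.2, 0.3]
finger_gap: 85.0
t 5.58 tcp [ 474.9 -131.    76.8] x [ 0.012 -0.003 -1.   ] z [ 0.961 -0.276  0.012] gap 85.0
lin [ 0.0247 -0.0021 -0.0044]
turn [ 0.17  0.12 -0.  ]
```

```bash
python3 -m jog '[{"gripper":100,"linear":[0.012,-0.002,-0.004],"turn":[0.17,0.12,0]},{"gripper":100,"linear":[0.012,0,0],"turn":[0,0,0]},{"gripper":100,"linear":[0,0,0],"turn":[0,0,0]},{"gripper":100,"linear":[0,0,0],"turn":[0,0,0]}]';  python3 - <<'E'
from h import *
y=np.radians(-17)
togo([470.4,-131.9,52],tool([0,0,-1],[np.cos(y),np.sin(y),0]))
E
```

```text
t: 5.92
tool_pos: [472.6, -132.4, 54.2]
tool_rot: [0.233, 1.555, -0.233]
wrist_force: [-0.4, 0.2, 0.5]
finger_gap: 85.4
t 5.92 tcp [ 472.6 -132.4   54.2] x [ 0.003 -0.001 -1.   ] z [ 0.956 -0.293  0.003] gap 85.4
lin [ 0.0021 -0.0001 -0.0023]
turn [-0.01  0.03 -0.  ]
```

```bash
python3 -m jog '[{"gripper":100,"linear":[0.002,0,-0.002],"turn":[0,0,0]},{"gripper":0,"linear":[0,0,0],"turn":[0,0,0]},{"gripper":0,"linear":[0,0,0],"turn":[0,0,0]},{"gripper":0,"linear":[0,0,0],"turn":[0,0,0]},{"gripper":0,"linear":[0,0,0],"turn":[0,0,0]},{"gripper":0,"linear":[0,0,0],"turn":[0,0,0]},{"gripper":0,"linear":[0,0,0],"turn":[0,0,0]},{"gripper":0,"linear":[0,0,0],"turn":[0,0,0]},{"gripper":0,"linear":[0,0,0],"turn":[0,0,0]},{"gripper":0,"linear":[0,0,0],"turn":[0,0,0]}]' 90;  python3 - <<'E'
from h import *
togo([470.4,-131.9,52])
E
```

```text
t: 6.75
tool_pos: [472.5, -132.5, 55.3]
tool_rot: [0.232, 1.549, -0.234]
wrist_force: [-0.3, 0.2, -0.8]
finger_gap: 8.6
t 6.75 tcp [ 472.5 -132.5   55.3] x [ 0.009 -0.002 -1.   ] z [ 0.956 -0.293  0.009] gap 8.6
lin [ 0.0033 -0.     -0.0023]
```

The bracket is held with a gap of 8.6 mm. The TCP sits 55 mm above the foot, so home is TCP at bed z = 55. Lifting now.

```bash
python3 -m jog '[{"gripper":0,"linear":[-0.03,0,0],"turn":[0,0,0]},{"gripper":0,"linear":[-0.04,0,0],"turn":[0,0,0]},{"gripper":0,"linear":[-0.04,0,0],"turn":[0,0,0]},{"gripper":0,"linear":[-0.04,0,0],"turn":[0,0,0]},{"gripper":0,"linear":[-0.01,0,0],"turn":[0,0,0]}]'
cat >> h.py <<'E'
def slot(rack,y,z,x=0):
    B,o=rack; return o+B@np.array([x,y,z]), tool(-B[:,2],B[:,0])
E
python3 - <<'E'
from h import *
t,Rt=slot(BLUE,-40,135); print(t)
togo(t,Rt)
E
```

```text
t: 7.17
tool_pos: [466.9, -130.9, 215.5]
tool_rot: [0.235, 1.565, -0.233]
wrist_force: [2.3, 0.1, -2.2]
finger_gap: 8.8
[ 517.86447011 -346.63208312  161.91342951]
t 7.17 tcp [ 466.9 -130.9  215.5] x [-0.007  0.003 -1.   ] z [ 0.956 -0.293 -0.007] gap 8.8
lin [ 0.0527 -0.1914  0.1123]
turn [-1.91 -5.05  0.5 ]
```

```bash
python3 -m jog '[{"gripper":0,"linear":[0,-0.032,0.019],"turn":[0,0,0]},{"gripper":0,"linear":[0,-0.032,0.019],"turn":[0,0,0]},{"gripper":0,"linear":[0,-0.032,0.019],"turn":[0,0,0]},{"gripper":0,"linear":[0,-0.032,0.019],"turn":[0,0,0]},{"gripper":0,"linear":[0,-0.032,0.010],"turn":[0,0,0]},{"gripper":0,"linear":[0,-0.030,0.010],"turn":[-0.4,-0.9,0.1]},{"gripper":0,"linear":[0,0,0],"turn":[-0.4,-0.9,0.1]},{"gripper":0,"linear":[0,0,0],"turn":[-0.4,-0.9,0.1]},{"gripper":0,"linear":[0,0,0],"turn":[-0.4,-0.9,0.1]},{"gripper":0,"linear":[0,0,0],"turn":[-0.4,-0.9,0.1]},{"gripper":0,"linear":[0,0,0],"turn":[0,-0.5,0]},{"gripper":0,"linear":[0,0,0],"turn":[0,0,0]}]'
python3 - <<'E'
from h import *
t,Rt=slot(BLUE,-40,135)
togo(t,Rt)
E
```

```text
t: 8.17
tool_pos: [504.6, -350.2, 216.9]
tool_rot: [0.045, 1.055, -0.075]
wrist_force: [-1.0, 0.1, -2.5]
finger_gap: 9.0
t 8.17 tcp [ 504.6 -350.2  216.9] x [ 0.491 -0.04  -0.87 ] z [ 0.867 -0.073  0.493] gap 9.0
lin [ 0.0542  0.0046 -0.0158]
turn [ 0.07 -0.08 -0.05]
```

```bash
python3 -m jog '[{"gripper":0,"linear":[0.018,0.002,-0.008],"turn":[0.07,-0.08,-0.05]},{"gripper":0,"linear":[0.018,0.002,-0.008],"turn":[0,0,0]},{"gripper":0,"linear":[0.015,0,0],"turn":[0,0,0]},{"gripper":0,"linear":[0,0,0],"turn":[0,0,0]},{"gripper":0,"linear":[0,0,0],"turn":[0,0,0]}]'
python3 - <<'E'
from h import *
t,Rt=slot(BLUE,-40,135)
togo(t,Rt)
im,c=cap("scene","s2"); cap("wrist","w2")
# expected held-leaf corners in scene
p,Rc,s=state(); M=Rc.as_matrix()
# tool frame: x toward foot, y , z = local x ; TCP 55 above foot
L=[[55,-32,5],[55,32,5],[-35,-32,5],[-35,32,5]]
W=[p+M@np.array(l,float) for l in L]
B,o=BLUE
W2=[o+B@np.array(q,float) for q in [[-10,-58,40],[-10,-22,40],[50,-78,0],[50,78,0]]]
x0,y0,k=85,130,6
cr=cv2.resize(im[y0:y0+95,x0:x0+125],None,fx=k,fy=k,interpolation=cv2.INTER_CUBIC)
for q,col in zip(proj(c,W+W2),[(255,0,255)]*4+[(0,255,255)]*4):
    q=((q-[x0,y0]+.5)*k-.5).round().astype(int); cv2.circle(cr,tuple(int(v) for v in q),3,col,1)
cv2.imwrite("pics/c7.png",cr)
E
```

```text
t: 8.58
tool_pos: [516.2, -346.9, 162.8]
tool_rot: [0.052, 1.053, -0.084]
wrist_force: [0.9, 0.1, -1.5]
finger_gap: 8.9
t 8.58 tcp [ 516.2 -346.9  162.8] x [ 0.492 -0.044 -0.869] z [ 0.865 -0.083  0.494] gap 8.9
lin [0.0016 0.0004 0.001 ]
turn [-0.01 -0.06 -0.02]
```

View pics/c7.png

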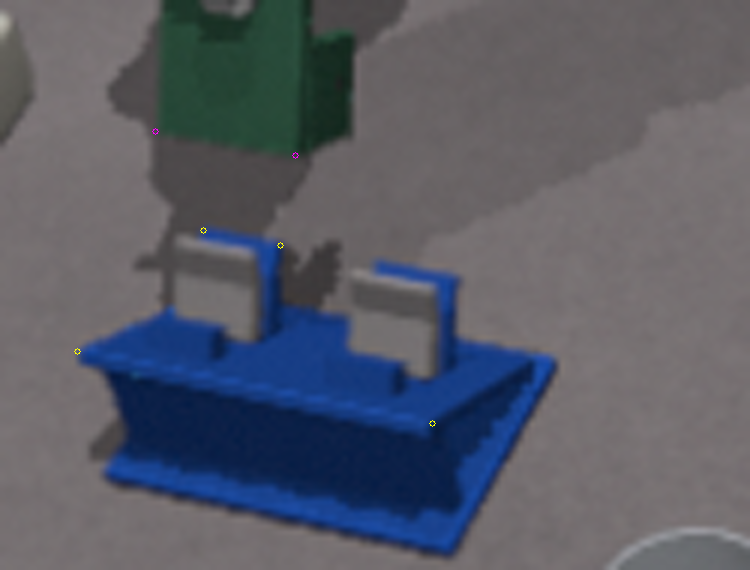

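View pics/w2.png

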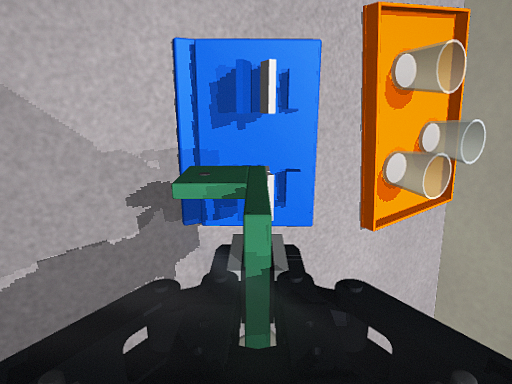

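The wrist view shows the held leaf and both slots together: the leaf's +y top edge is at row 214, cols 245-271. I'll work out the held bracket's offset in tool and bed axes from it.

Run:
```python
from h import *
im,c=load("w2"); p,Rc,s=state()
cr=cv2.resize(im[25:245,165:335],None,fx=3.5,fy=3.5,interpolation=cv2.INTER_NEAREST); cv2.imwrite("pics/c8.png",cr)
B,o=BLUE
P=[[50,-78,0],[50,78,0],[-50,78,0],[-50,-78,0],[-10,22,40],[-10,58,40],[8,22,40],[8,58,40]]
print("bed pts in crop",(((proj(c,[o+B@np.array(q,float) for q in P])-[165,25]+.5)*3.5)).round(0).tolist())
oo,d=rays(c,[(244.5,213.5),(271,213.5)])
ot=Rc.inv().apply(oo-p); dt=Rc.inv().apply(d)
print("leaf +y top corners in tool",(ot+dt*((-35-ot[0])/dt[:,0])[:,None]).round(1))
```

```text
bed pts in crop [[525.0, 698.0], [554.0, 39.0], [105.0, 40.0], [136.0, 698.0], [280.0, 302.0], [278.0, 111.0], [369.0, 302.0], [371.0, 111.0]]
leaf +y top corners in tool [[-35.   32.3  -4.6]
 [-35.   32.3   4.5]]
```

View pics/c8.png

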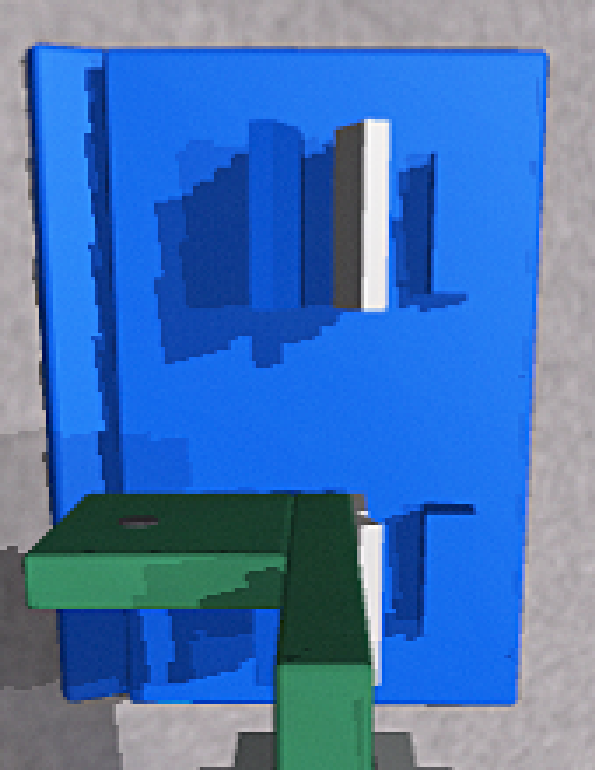

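Seen from here, the rack sits a couple of mm off my first fit towards -y, and the scene view says the same. I'll refit the origin from the four corners in this view.

```bash
cat >> h.py <<'E'
def refit(f,rack,obs):
    """obs: list of (bed xyz, pixel) -> mean shift in bed x,y, from rays onto planes of the point's height"""
    _,c=load(f); B,o=rack; D=[]
    for q,p in obs:
        W=o+B@np.array(q,float); h,d=rays(c,[p]); n=B[:,2]
        X=h+d[0]*((W-h)@n)/(d[0]@n); D.append(B.T@(X-W))
    D=np.array(D); print(D.round(1)); print("mean",D.mean(0).round(2)); return D.mean(0)
E
python3 - <<'E'
from h import *
C=lambda u,v:np.array([u,v])/3.5+[165,25]-.5
refit("w2",BLUE,[([50,-78,0],C(518,705)),([50,78,0],C(547,51)),([-50,78,0],C(104,52)),([-50,-78,0],C(133,703)),([8,58,40],C(363,120)),([8,22,40],C(362,311))])
E
```

```text
[[-1.7 -1.9 -0. ]
 [-1.5 -2.5  0. ]
 [-0.4 -2.5  0. ]
 [-0.7 -1.4 -0. ]
 [-1.5 -1.7 -0. ]
 [-1.5 -1.8 -0. ]]
mean [-1.22 -1.97 -0.  ]
```

```bash
cat >> h.py <<'E'
BLUE=(BLUE[0],BLUE[1]+BLUE[0]@np.array([-1.2,-2.0,0]))
E
python3 - <<'E'
from h import *
t,Rt=slot(BLUE,-40,97); togo(t,Rt)
E
```

```text
t 8.68 tcp [ 516.3 -347.3  163.6] x [ 0.494 -0.045 -0.868] z [ 0.865 -0.082  0.496] gap 9.0
lin [ 0.0402 -0.0013 -0.0006]
turn [-0.01 -0.05 -0.01]
```

```bash
python3 -m jog '[{"gripper":0,"linear":[0.015,-0.001,-0.001],"turn":[0,-0.05,0]},{"gripper":0,"linear":[0.015,0,0],"turn":[0,0,0]},{"gripper":0,"linear":[0.010,0,0],"turn":[0,0,0]},{"gripper":0,"linear":[0,0,0],"turn":[0,0,0]},{"gripper":0,"linear":[0,0,0],"turn":[0,0,0]}]'
python3 - <<'E'
from h import *
t,Rt=slot(BLUE,-40,97); togo(t,Rt)
im,c=cap("wrist","w3"); im,c=cap("scene","s3")
E
```

```text
t: 9.1
tool_pos: [538.2, -351.9, 133.0]
tool_rot: [0.046, 1.04, -0.086]
wrist_force: [0.5, -0.5, -2.4]
finger_gap: 8.4
t 9.1 tcp [ 538.2 -351.9  133. ] x [ 0.503 -0.049 -0.863] z [ 0.859 -0.079  0.505] gap 8.4
lin [ 0.0026  0.0014 -0.0048]
turn [0.02 0.06 0.02]
```

View pics/w3.png

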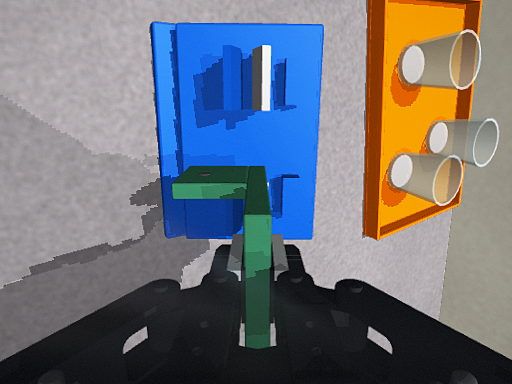

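```bash
python3 -m jog '[{"gripper":0,"linear":[0,0.0014,-0.0048],"turn":[0,0.06,0]},{"gripper":0,"linear":[0,0,0],"turn":[0,0,0]},{"gripper":0,"linear":[0,0,0],"turn":[0,0,0]}]'
python3 - <<'E'
from h import *
t,Rt=slot(BLUE,-40,97); togo(t,Rt)
B,o=BLUE; p,Rc,s=state(); print("bed",(B.T@(p-o)).round(1))
E
```

```text
t: 9.45
tool_pos: [533.6, -350.4, 132.5]
tool_rot: [0.045, 1.045, -0.087]
wrist_force: [-0.4, -0.2, -0.2]
finger_gap: 8.8
t 9.45 tcp [ 533.6 -350.4  132.5] x [ 0.499 -0.051 -0.865] z [ 0.862 -0.078  0.501] gap 8.8
lin [ 0.0045  0.0003 -0.0003]
turn [0.02 0.01 0.04]
bed [  0.3 -40.3 101.5]
```

```bash
cat >> h.py <<'E'
def bedpos(rack):
    B,o=rack; p,Rc,s=state(); M=B.T@Rc.as_matrix()
    print("t",round(s["t"],2),"bed",(B.T@(p-o)).round(1),"toolx",M[:,0].round(3),"F bed",(B.T@s["wrist_force"]).round(1),"gap",round(s["finger_gap"],1))
E
python3 -m jog '[{"gripper":0,"linear":[0.006,0,-0.0005],"turn":[0,0,0]},{"gripper":0,"linear":[0.006,0,-0.0005],"turn":[0,0,0]},{"gripper":0,"linear":[0.006,0,-0.0005],"turn":[0,0,0]}]'
python3 - <<'E'
from h import *
bedpos(BLUE)
E
```

```text
t: 9.7
tool_pos: [541.3, -351.8, 116.8]
tool_rot: [0.043, 1.044, -0.088]
wrist_force: [-5.2, -0.2, 0.1]
finger_gap: 8.8
t 9.7 bed [ -0.7 -41.   84. ] toolx [ 0.003 -0.006 -1.   ] F bed [-4.4 -0.7  2.7] gap 8.8
```

```bash
python3 -m jog '[{"gripper":0,"linear":[0.007,0.0005,0],"turn":[0,0,0]},{"gripper":0,"linear":[0.007,0,0],"turn":[0,0,0]},{"gripper":0,"linear":[0.007,0,0],"turn":[0,0,0]}]'
python3 - <<'E'
from h import *
bedpos(BLUE)
E
```

```text
t: 9.95
tool_pos: [552.7, -353.1, 97.2]
tool_rot: [0.044, 1.043, -0.09]
wrist_force: [-1.9, 0.7, 1.8]
finger_gap: 8.7
t 9.95 bed [ -0.6 -41.2  61.3] toolx [ 0.004 -0.007 -1.   ] F bed [-0.8  0.5  2.5] gap 8.7
```

```bash
python3 -m jog '[{"gripper":0,"linear":[0.005,0,0],"turn":[0,0,0]},{"gripper":0,"linear":[0.004,0,0],"turn":[0,0,0]}]'; python3 -c "
from h import *
bedpos(BLUE)"; python3 -m jog '[{"gripper":0,"linear":[0.004,0,0],"turn":[0,0,0]}]'; python3 -c "
from h import *
bedpos(BLUE)"
```

```text
t: 10.12
tool_pos: [556.6, -354.0, 91.3]
tool_rot: [0.044, 1.041, -0.091]
wrist_force: [-82.5, 17.2, 123.5]
finger_gap: 8.9
t 10.12 bed [ -0.1 -41.8  54.3] toolx [ 0.006 -0.008 -1.   ] F bed [-10.8   9.4 148.8] gap 8.9
t: 10.2
tool_pos: [556.6, -354.1, 91.4]
tool_rot: [0.043, 1.038, -0.091]
wrist_force: [-65.6, 15.5, 85.9]
finger_gap: 9.2
t 10.2 bed [ -0.1 -41.8  54.3] toolx [ 0.009 -0.008 -1.   ] F bed [-14.8   9.4 107.8] gap 9.2
```

The bracket stopped on the bed, but that push overshot to about 149 N at the wrist, over the 120 N limit. I'll note it for the report. I'm relaxing now and will use 1-2 mm rows near the bottom from here on.

```bash
python3 -m jog '[{"gripper":0,"linear":[-0.0005,0,0],"turn":[0,0,0]}]'; python3 -c "
from h import *
bedpos(BLUE)"
```

```text
t: 10.28
tool_pos: [555.3, -354.0, 92.9]
tool_rot: [0.043, 1.037, -0.092]
wrist_force: [0.7, -0.4, -6.3]
finger_gap: 8.7
t 10.28 bed [ -0.4 -41.9  56.3] toolx [ 0.009 -0.008 -1.   ] F bed [-2.5 -0.3 -5.9] gap 8.7
```

```bash
python3 -m jog '[{"gripper":0,"linear":[0.001,0,0],"turn":[0,0,0]}]'; python3 -c "
from h import *
bedpos(BLUE)"; python3 -m jog '[{"gripper":0,"linear":[0.001,0,0],"turn":[0,0,0]}]'; python3 -c "
from h import *
bedpos(BLUE)"
```

```text
t: 10.37
tool_pos: [555.3, -354.1, 92.7]
tool_rot: [0.043, 1.037, -0.092]
wrist_force: [-1.5, 0.5, 1.8]
finger_gap: 8.8
t 10.37 bed [ -0.5 -42.   56.1] toolx [ 0.01  -0.009 -1.   ] F bed [-0.5  0.4  2.3] gap 8.8
t: 10.45
tool_pos: [555.8, -354.2, 91.9]
tool_rot: [0.043, 1.036, -0.093]
wrist_force: [-2.7, 1.4, 1.0]
finger_gap: 9.2
t 10.45 bed [ -0.5 -42.   55.1] toolx [ 0.01  -0.009 -1.   ] F bed [-2.   1.1  2.3] gap 9.2
```

```bash
python3 -m jog '[{"gripper":0,"linear":[0.001,0,0],"turn":[0,0,0]}]'; python3 -c "
from h import *
bedpos(BLUE)"; python3 -m jog '[{"gripper":0,"linear":[0.0008,0,0],"turn":[0,0,0]}]'; python3 -c "
from h import *
bedpos(BLUE)"
```

```text
t: 10.53
tool_pos: [556.2, -354.3, 91.4]
tool_rot: [0.043, 1.036, -0.093]
wrist_force: [-25.8, 4.3, 34.9]
finger_gap: 9.2
t 10.53 bed [ -0.4 -42.   54.5] toolx [ 0.011 -0.009 -1.   ] F bed [-5.1  1.9 43.3] gap 9.2
t: 10.62
tool_pos: [556.2, -354.3, 91.5]
tool_rot: [0.043, 1.035, -0.093]
wrist_force: [-24.1, 4.3, 30.4]
finger_gap: 8.7
t 10.62 bed [ -0.4 -42.1  54.5] toolx [ 0.011 -0.009 -1.   ] F bed [-6.   2.1 38.6] gap 8.7
```

The bracket is firm on the bed, with about 40 N resisting and no further travel. Releasing and backing out.

```bash
python3 -m jog '[{"gripper":40,"linear":[0,0,0],"turn":[0,0,0]},{"gripper":40,"linear":[0,0,0],"turn":[0,0,0]},{"gripper":40,"linear":[0,0,0],"turn":[0,0,0]},{"gripper":40,"linear":[0,0,0],"turn":[0,0,0]},{"gripper":40,"linear":[0,0,0],"turn":[0,0,0]}]'; python3 -m jog '[{"gripper":40,"linear":[-0.015,0,0],"turn":[0,0,0]},{"gripper":40,"linear":[-0.03,0,0],"turn":[0,0,0]},{"gripper":40,"linear":[-0.03,0,0],"turn":[0,0,0]},{"gripper":40,"linear":[-0.03,0,0],"turn":[0,0,0]},{"gripper":40,"linear":[0,0,0],"turn":[0,0,0]}]';python3 -c "
from h import *
bedpos(BLUE)
cap('wrist','w4');cap('scene','s4')
a=cv2.imread('pics/w4.png')[:, 110:400];b=cv2.imread('pics/s4.png')[150:230,90:190]
cv2.imwrite('pics/c9.png',np.hstack([cv2.resize(a,None,fx=1.25,fy=1.25),cv2.resize(b,None,fx=4.2,fy=480/80)]))"
```

```text
t: 11.03
tool_pos: [558.2, -354.6, 89.7]
tool_rot: [0.042, 1.036, -0.092]
wrist_force: [0.4, 0.4, -0.5]
finger_gap: 33.9
t: 11.45
tool_pos: [504.1, -347.3, 178.7]
tool_rot: [0.044, 1.042, -0.087]
wrist_force: [0.6, -1.0, 0.3]
finger_gap: 34.2
t 11.45 bed [ -2.2 -39.9 156.4] toolx [ 0.005 -0.004 -1.   ] F bed [ 0.7 -0.9 -0. ] gap 34.2
```

View pics/c9.png

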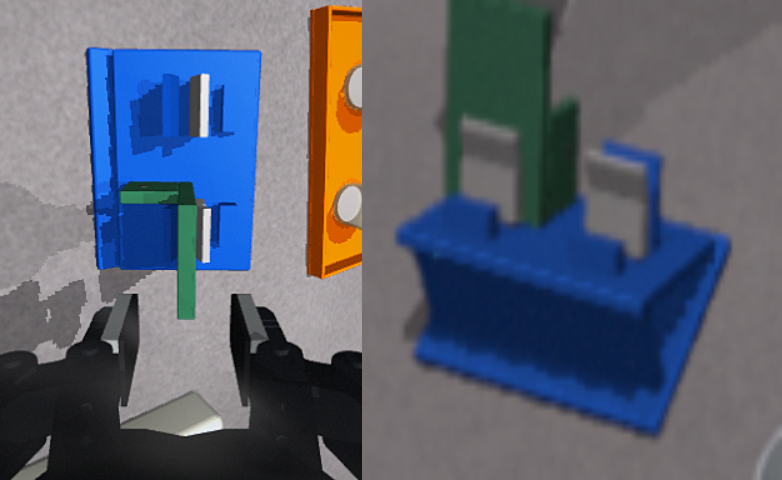

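```bash
cat >> h.py <<'E'
def bedpts(f,rack,px,z,x=None):
    _,c=load(f);B,o=rack
    h,d=rays(c,px);h=B.T@(h-o);d=d@B
    if x is None: return h+d*((z-h[2])/d[:,2])[:,None]
    return h+d*((x-h[0])/d[:,0])[:,None]
E
python3 - <<'E'
from h import *
a=cv2.imread('pics/w4.png')[150:265,190:290]; cv2.imwrite('pics/c10.png',cv2.resize(a,None,fx=5,fy=5,interpolation=0))
a=cv2.imread('pics/s4.png')[145:205,100:160]; cv2.imwrite('pics/c11.png',cv2.resize(a,None,fx=8,fy=8,interpolation=cv2.INTER_CUBIC))
E
```

```text
(no output)
```

View pics/c10.png

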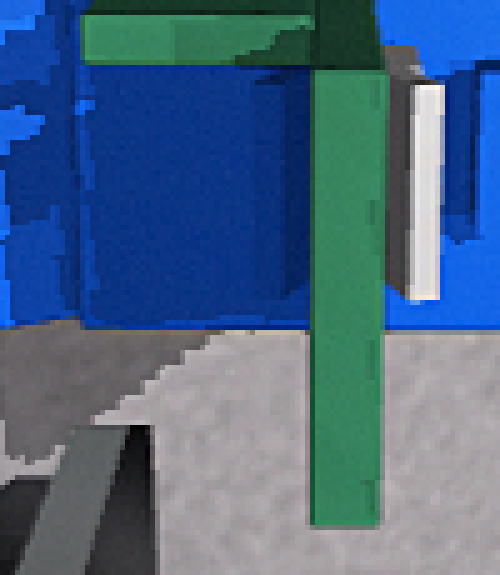

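View pics/c11.png

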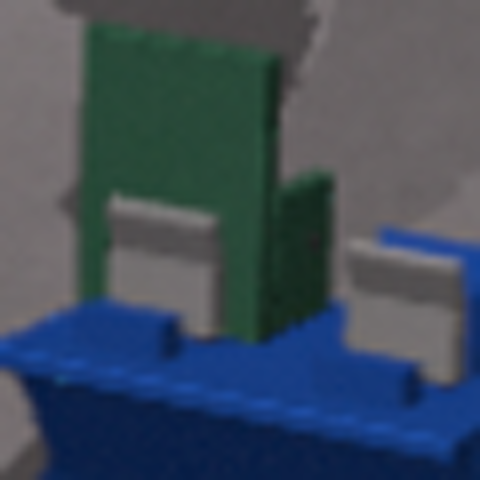

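Run:
```python
from h import *
C=lambda L:[np.array(p)/5+[190,150]-.5 for p in L]
print(bedpts("w4",BLUE,C([(310,70),(387,70),(380,524),(310,524)]),90).round(1))
print("jaw",bedpts("w4",BLUE,C([(412,85),(410,300)]),40).round(1))
S=lambda L:[np.array(p)/8+[100,145]-.5 for p in L]
print("scene leaf",bedpts("s4",BLUE,S([(83,210),(271,225),(88,22),(278,50)]),0,5).round(1))
print("scene jaw top",bedpts("s4",BLUE,S([(110,198),(218,214)]),0,11).round(1))
print("scene jaw1 top",bedpts("s4",BLUE,S([(347,240),(463,262)]),0,8).round(1))
```

```text
[[ -5.4  -9.9  90. ]
 [  4.5  -9.9  90. ]
 [  4.1 -73.6  90. ]
 [ -5.5 -73.6  90. ]]
jaw [[ 10.2 -21.9  40. ]
 [ 10.4 -57.9  40. ]]
scene leaf [[  5.  -71.4  33.3]
 [  5.   -6.5  39.7]
 [  5.  -71.1  92.4]
 [  5.   -6.4  93.8]]
scene jaw top [[ 11.  -58.3  40.7]
 [ 11.  -21.2  42. ]]
scene jaw1 top [[ 8.  20.6 40.4]
 [ 8.  58.8 40.2]]
```

Blue slot 0 checks out: the leaf is centred at -41.7 in the wrist view and -38.9 in the scene view, against -40, with its top at z≈90 (home). Next is the second left-hand bracket, at (554,10).

```bash
python3 -m jog '[{"gripper":40,"linear":[-0.02,0,0],"turn":[0,0.9,0]},{"gripper":40,"linear":[-0.02,0.02,0],"turn":[0,0.9,0]},{"gripper":40,"linear":[0,0.03,0],"turn":[0,0.9,0]},{"gripper":40,"linear":[0,0.03,0],"turn":[0,0.9,0]},{"gripper":40,"linear":[0,0.03,0],"turn":[0,0.9,0]},{"gripper":40,"linear":[0,0.03,0],"turn":[0,0.5,0]},{"gripper":40,"linear":[0,0.03,0],"turn":[0,0,0]},{"gripper":40,"linear":[0,0.03,0],"turn":[0,0,0]},{"gripper":40,"linear":[0,0.03,0],"turn":[0,0,0]},{"gripper":40,"linear":[0,0.03,0],"turn":[0,0,0]},{"gripper":40,"linear":[0,0,0],"turn":[0,0,0]}]';python3 - <<'E'
from h import *
y=np.radians(-3.2)
togo([554.3,9.8,190],tool([0,0,-1],[np.cos(y),np.sin(y),0]))
E
```

```text
t: 12.47
tool_pos: [520.5, -80.4, 189.9]
tool_rot: [0.075, 1.523, -0.059]
wrist_force: [-0.5, 0.2, -0.1]
finger_gap: 34.6
t 12.47 tcp [520.5 -80.4 189.9] x [ 0.047  0.008 -0.999] z [ 0.995 -0.086  0.047] gap 34.6
lin [0.0022 0.0928 0.0259]
turn [-0.29  0.45 -0.11]
```

```bash
python3 -m jog '[{"gripper":40,"linear":[0,0.031,0.010],"turn":[-0.3,0.45,-0.1]},{"gripper":40,"linear":[0,0.031,0.010],"turn":[0,0,0]},{"gripper":40,"linear":[0,0.031,0.010],"turn":[0,0,0]},{"gripper":40,"linear":[0,0,0],"turn":[0,0,0]},{"gripper":40,"linear":[0,0,0],"turn":[0,0,0]}]';python3 - <<'E'
from h import *
y=np.radians(-3.2)
im,c=cap("wrist","wla")
togo([554.3,9.8,190],tool([0,0,-1],[np.cos(y),np.sin(y),0]))
cv2.imwrite("pics/c12.png",cv2.resize(im[130:260,190:350],None,fx=4.5,fy=4.5,interpolation=0))
E
```

```text
t: 12.88
tool_pos: [557.6, 18.8, 183.0]
tool_rot: [0.04, 1.583, -0.032]
wrist_force: [0.5, 0.9, -0.5]
finger_gap: 34.2
t 12.93 tcp [557.5  18.5 183. ] x [-0.012  0.005 -1.   ] z [ 0.999 -0.047 -0.012] gap 34.3
lin [-0.007  -0.0088 -0.0029]
turn [ 0.09 -0.12 -0.05]
```

View pics/c12.png

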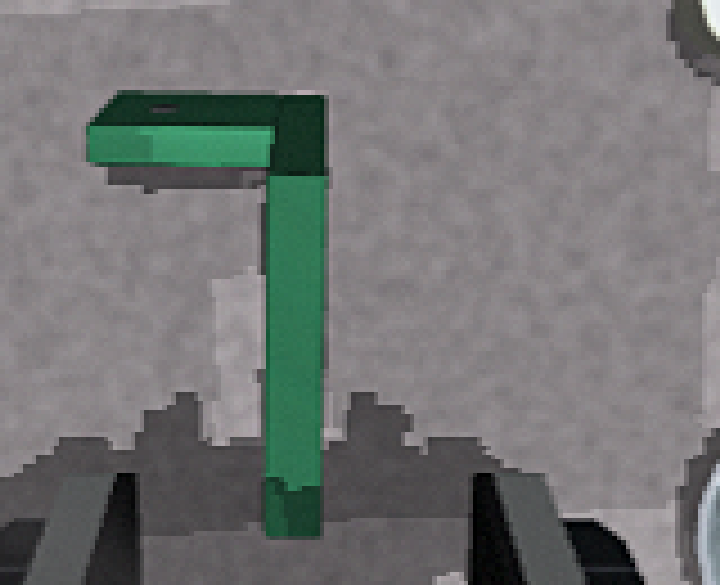

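The crop shows La, left-hand, with its flange on the left. The leaf-top corners are (268,176), (327,176), (321,537) and (264,537).

Run:
```python
from h import *
m=quad("wla",(190,130),4.5,[(269,176),(327,176),(321,537),(264,537)])
y=np.radians(-3.2)
togo([m[0],m[1],75],tool([0,0,-1],[np.cos(y),np.sin(y),0]))
```

```text
ctr [554.5   9.4  90. ] len 63.2 w 9.3 yaw -3.6
t 12.93 tcp [557.5  18.5 183. ] x [-0.012  0.005 -1.   ] z [ 0.999 -0.047 -0.012] gap 34.3
lin [ 0.1079 -0.0098 -0.0013]
turn [ 0.09 -0.12 -0.05]
```

```bash
python3 -m jog '[{"gripper":50,"linear":[0.025,-0.010,-0.001],"turn":[0.1,-0.1,0]},{"gripper":50,"linear":[0.025,0,-0.001],"turn":[0,0,0]},{"gripper":50,"linear":[0.025,0,-0.001],"turn":[0,0,0]},{"gripper":50,"linear":[0,0,0],"turn":[0,0,0]},{"gripper":50,"linear":[0,0,0],"turn":[0,0,0]}]';python3 - <<'E'
from h import *
y=np.radians(-3.4)
togo([554.5,9.5,55],tool([0,0,-1],[np.cos(y),np.sin(y),0]))
E
```

```text
t: 13.35
tool_pos: [553.4, 5.1, 104.1]
tool_rot: [0.051, 1.572, -0.042]
wrist_force: [-0.6, 0.2, 0.4]
finger_gap: 42.8
t 13.35 tcp [553.4   5.1 104.1] x [-0.002  0.006 -1.   ] z [ 0.998 -0.06  -0.002] gap 42.8
lin [0.0491 0.0041 0.001 ]
turn [-0.   -0.02 -0.06]
```

```bash
python3 -m jog '[{"gripper":50,"linear":[0.016,0.0045,0.0005],"turn":[0,0,-0.06]},{"gripper":50,"linear":[0.016,0,0],"turn":[0,0,0]},{"gripper":50,"linear":[0.016,0,0],"turn":[0,0,0]},{"gripper":50,"linear":[0,0,0],"turn":[0,0,0]},{"gripper":50,"linear":[0,0,0],"turn":[0,0,0]}]';python3 - <<'E'
from h import *
y=np.radians(-3.4)
togo([554.5,9.5,55],tool([0,0,-1],[np.cos(y),np.sin(y),0]))
E
```

```text
t: 13.77
tool_pos: [557.2, 6.4, 60.1]
tool_rot: [0.05, 1.567, -0.05]
wrist_force: [0.2, 0.6, 0.2]
finger_gap: 42.3
t 13.77 tcp [557.2   6.4  60.1] x [ 0.003 -0.    -1.   ] z [ 0.998 -0.064  0.003] gap 42.3
lin [ 0.0051  0.0029 -0.0029]
turn [-0.04  0.03  0.  ]
```

```bash
python3 -m jog '[{"gripper":50,"linear":[0.005,0.003,-0.003],"turn":[0,0,0]},{"gripper":50,"linear":[0,0,0],"turn":[0,0,0]},{"gripper":0,"linear":[0,0,0],"turn":[0,0,0]},{"gripper":0,"linear":[0,0,0],"turn":[0,0,0]},{"gripper":0,"linear":[0,0,0],"turn":[0,0,0]},{"gripper":0,"linear":[0,0,0],"turn":[0,0,0]},{"gripper":0,"linear":[0,0,0],"turn":[0,0,0]},{"gripper":0,"linear":[0,0,0],"turn":[0,0,0]}]' 90;python3 - <<'E'
from h import *
y=np.radians(-3.4)
togo([554.5,9.5,55],tool([0,0,-1],[np.cos(y),np.sin(y),0]))
E
```

```text
t: 14.43
tool_pos: [557.2, 9.2, 60.3]
tool_rot: [0.051, 1.559, -0.05]
wrist_force: [1.3, -0.2, -2.0]
finger_gap: 8.8
t 14.43 tcp [557.2   9.2  60.3] x [ 0.011 -0.    -1.   ] z [ 0.998 -0.064  0.011] gap 8.8
lin [ 0.0053  0.0001 -0.0028]
turn [-0.05  0.1  -0.  ]
```

Held at gap 8.8, with the TCP 60 mm above the foot. Lifting and moving to blue slot 1.

```bash
python3 -m jog '[{"gripper":0,"linear":[-0.03,0,0],"turn":[0,0,0]},{"gripper":0,"linear":[-0.04,0,0],"turn":[0,0,0]},{"gripper":0,"linear":[-0.04,0,0],"turn":[0,0,0]},{"gripper":0,"linear":[-0.04,0,0],"turn":[0,0,0]},{"gripper":0,"linear":[-0.01,-0.03,0],"turn":[0,0,0]},{"gripper":0,"linear":[0,-0.04,-0.006],"turn":[0,0,0]},{"gripper":0,"linear":[0,-0.04,-0.006],"turn":[0,0,0]},{"gripper":0,"linear":[0,-0.04,-0.006],"turn":[0,0,0]},{"gripper":0,"linear":[0,-0.04,-0.006],"turn":[0,0,0]},{"gripper":0,"linear":[0,-0.04,-0.006],"turn":[0,0,0]},{"gripper":0,"linear":[0,0,0],"turn":[0,0,0]}]';python3 - <<'E'
from h import *
t,Rt=slot(BLUE,39,140); print(t)
togo(t,Rt)
E
```

```text
t: 15.35
tool_pos: [508.4, -225.1, 226.6]
tool_rot: [0.041, 1.563, -0.045]
wrist_force: [0.1, 0.7, -1.7]
finger_gap: 9.0
[ 521.52009795 -269.63752138  165.64355653]
t 15.35 tcp [ 508.4 -225.1  226.6] x [ 0.007 -0.003 -1.   ] z [ 0.998 -0.055  0.007] gap 9.0
lin [ 0.0611 -0.0436  0.0151]
turn [ 0.36 -4.93 -0.07]
```

```bash
python3 -m jog '[{"gripper":0,"linear":[0,-0.022,0],"turn":[0.1,-1,0]},{"gripper":0,"linear":[0,-0.022,0],"turn":[0.1,-1,0]},{"gripper":0,"linear":[0,0,0],"turn":[0.1,-1,0]},{"gripper":0,"linear":[0,0,0],"turn":[0.1,-1,0]},{"gripper":0,"linear":[0,0,0],"turn":[0,-0.9,0]},{"gripper":0,"linear":[0,0,0],"turn":[0,0,0]},{"gripper":0,"linear":[0,0,0],"turn":[0,0,0]}]';python3 - <<'E'
from h import *
t,Rt=slot(BLUE,39,140); togo(t,Rt)
E
```

```text
t: 15.93
tool_pos: [503.0, -274.4, 225.0]
tool_rot: [0.061, 1.052, -0.093]
wrist_force: [-0.4, -0.1, -1.1]
finger_gap: 9.0
t 15.93 tcp [ 503.  -274.4  225. ] x [ 0.493 -0.047 -0.869] z [ 0.864 -0.095  0.495] gap 9.0
lin [ 0.0605  0.0063 -0.0138]
turn [-0.13 -0.06  0.01]
```

```bash
python3 -m jog '[{"gripper":0,"linear":[0.02,0.003,-0.007],"turn":[-0.13,-0.06,0]},{"gripper":0,"linear":[0.02,0.003,-0.007],"turn":[0,0,0]},{"gripper":0,"linear":[0.018,0,0],"turn":[0,0,0]},{"gripper":0,"linear":[0,0,0],"turn":[0,0,0]},{"gripper":0,"linear":[0,0,0],"turn":[0,0,0]}]';python3 - <<'E'
from h import *
bedpos(BLUE); cap("wrist","w5"); cap("scene","s5"); t,Rt=slot(BLUE,39,140); togo(t,Rt)
a=cv2.imread('pics/w5.png')[40:300,140:340];b=cv2.imread('pics/s5.png')[135:220,95:195]
cv2.imwrite('pics/c13.png',np.hstack([cv2.resize(a,(400,520),interpolation=0),cv2.resize(b,None,fx=4,fy=520/85)]))
E
```

```text
t: 16.35
tool_pos: [525.2, -269.6, 168.2]
tool_rot: [0.046, 1.05, -0.08]
wrist_force: [0.3, -1.0, -2.2]
finger_gap: 8.7
t 16.35 bed [  4.5  39.4 140.4] toolx [-0.004  0.002 -1.   ] F bed [-0.8 -1.  -2.1] gap 8.7
t 16.45 tcp [ 525.1 -270.   169.1] x [ 0.496 -0.045 -0.867] z [ 0.864 -0.076  0.498] gap 9.1
lin [ 0.0012  0.     -0.0049]
turn [ 0.05 -0.02 -0.01]
```

View pics/c13.png

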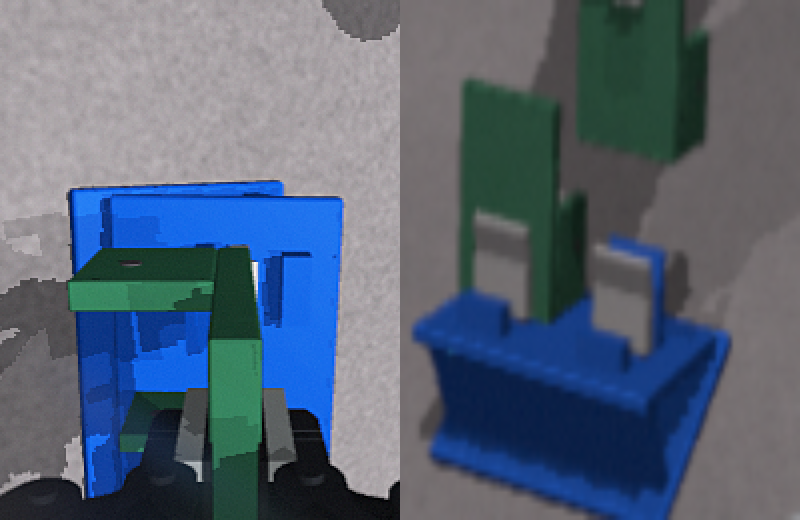

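Run:
```python
from h import *
C=lambda u,v:np.array([u,v])/2+[140,40]-.5
refit("w5",BLUE,[([50,78,0],C(343,198)),([-50,78,0],C(112,197))])
print("leaf top +y",bedpts("w5",BLUE,[C(210,339),C(262,339)],171).round(1)); bedpos(BLUE)
```

```text
[[-0.3 -0.   0. ]
 [ 1.6 -0.   0. ]]
mean [ 0.67 -0.02  0.  ]
leaf top +y [[1.00e-01 7.13e+01 1.71e+02]
 [9.30e+00 7.13e+01 1.71e+02]]
t 16.45 bed [  4.9  39.  141.2] toolx [-0.002  0.001 -1.   ] F bed [-1.  -1.1 -1.6] gap 9.1
```

The fit is consistent here, with residuals of 0.7 and 0 mm. I'll correct x by -5 mm and approach in small rows.

```bash
python3 -m jog '[{"gripper":0,"linear":[0.008,0,-0.005],"turn":[0,0,0]},{"gripper":0,"linear":[0.010,0,-0.001],"turn":[0,0,0]},{"gripper":0,"linear":[0.010,0,-0.001],"turn":[0,0,0]},{"gripper":0,"linear":[0.004,0,0],"turn":[0,0,0]},{"gripper":0,"linear":[0,0,0],"turn":[0,0,0]}]';python3 - <<'E'
from h import *
bedpos(BLUE)
E
```

```text
t: 16.87
tool_pos: [538.3, -272.3, 143.7]
tool_rot: [0.04, 1.042, -0.081]
wrist_force: [-1.6, 0.5, -2.1]
finger_gap: 8.6
t 16.87 bed [  3.8  37.9 112.5] toolx [ 0.005 -0.001 -1.   ] F bed [-2.5  0.4 -1. ] gap 8.6
```

```bash
python3 -m jog '[{"gripper":0,"linear":[0.003,0.001,-0.004],"turn":[0,0,0]},{"gripper":0,"linear":[0.003,0.0005,-0.0005],"turn":[0,0,0]},{"gripper":0,"linear":[0,0,0],"turn":[0,0,0]}]';python3 - <<'E'
from h import *
bedpos(BLUE)
E
```

```text
t: 17.12
tool_pos: [538.7, -271.4, 139.0]
tool_rot: [0.039, 1.038, -0.082]
wrist_force: [0.5, -0.1, -2.4]
finger_gap: 8.4
t 17.12 bed [  1.7  38.8 108.3] toolx [ 0.009 -0.002 -1.   ] F bed [-0.7 -0.1 -2.3] gap 8.4
```

```bash
python3 -m jog '[{"gripper":0,"linear":[0.004,0.0005,-0.003],"turn":[0,0,0]},{"gripper":0,"linear":[0.006,0.0005,-0.0005],"turn":[0,0,0]},{"gripper":0,"linear":[0.004,0,0],"turn":[0,0,0]}]';python3 - <<'E'
from h import *
bedpos(BLUE)
E
```

```text
t: 17.37
tool_pos: [544.1, -271.8, 127.6]
tool_rot: [0.037, 1.035, -0.083]
wrist_force: [-0.6, 0.2, -1.2]
finger_gap: 8.6
t 17.37 bed [ 0.6 39.  95.7] toolx [ 0.012 -0.004 -1.   ] F bed [-1.2  0.1 -0.7] gap 8.6
```

```bash
python3 -m jog '[{"gripper":0,"linear":[0.006,0.0008,-0.001],"turn":[0,0,0]},{"gripper":0,"linear":[0.006,0.0005,-0.0005],"turn":[0,0,0]},{"gripper":0,"linear":[0.006,0.0005,0],"turn":[0,0,0]}]';python3 -c "
from h import *
bedpos(BLUE)"; python3 -m jog '[{"gripper":0,"linear":[0.006,0.0005,0],"turn":[0,0,0]},{"gripper":0,"linear":[0.005,0.0005,0],"turn":[0,0,0]}]';python3 -c "
from h import *
bedpos(BLUE)"
```

```text
t: 17.62
tool_pos: [552.4, -271.5, 111.5]
tool_rot: [0.037, 1.034, -0.085]
wrist_force: [-1.7, 0.1, 0.2]
finger_gap: 8.7
t 17.62 bed [-0.3 40.  77.7] toolx [ 0.013 -0.005 -1.   ] F bed [-1.4 -0.1  1. ] gap 8.7
t: 17.78
tool_pos: [558.3, -271.3, 101.6]
tool_rot: [0.037, 1.034, -0.086]
wrist_force: [-2.8, 0.1, 0.7]
finger_gap: 8.6
t 17.78 bed [-0.2 40.7 66.2] toolx [ 0.013 -0.006 -1.   ] F bed [-2.1 -0.2  2. ] gap 8.6
```

```bash
python3 -m jog '[{"gripper":0,"linear":[0.002,0,0],"turn":[0,0,0]},{"gripper":0,"linear":[0.0015,0,0],"turn":[0,0,0]}]';python3 -c "
from h import *
bedpos(BLUE)"; python3 -m jog '[{"gripper":0,"linear":[0.001,0,0],"turn":[0,0,0]}]';python3 -c "
from h import *
bedpos(BLUE)"
```

```text
t: 17.95
tool_pos: [560.4, -271.5, 97.9]
tool_rot: [0.038, 1.034, -0.086]
wrist_force: [-2.2, -0.7, 0.2]
finger_gap: 8.6
t 17.95 bed [-0.2 40.8 61.9] toolx [ 0.013 -0.006 -1.   ] F bed [-1.8 -0.9  1.3] gap 8.6
t: 18.03
tool_pos: [560.9, -271.5, 96.9]
tool_rot: [0.038, 1.034, -0.086]
wrist_force: [-2.2, 0.0, -0.4]
finger_gap: 8.9
t 18.03 bed [-0.2 40.8 60.8] toolx [ 0.013 -0.006 -1.   ] F bed [-2.1 -0.2  0.7] gap 8.9
```

```bash
python3 -m jog '[{"gripper":0,"linear":[0.001,0,0],"turn":[0,0,0]}]';python3 -c "
from h import *
bedpos(BLUE)"; python3 -m jog '[{"gripper":0,"linear":[0.001,0,0],"turn":[0,0,0]}]';python3 -c "
from h import *
bedpos(BLUE)"
```

```text
t: 18.12
tool_pos: [561.5, -271.9, 96.7]
tool_rot: [0.038, 1.033, -0.087]
wrist_force: [-21.7, 2.6, 29.9]
finger_gap: 8.8
t 18.12 bed [ 0.2 40.5 60.3] toolx [ 0.013 -0.006 -1.   ] F bed [-4.   0.6 36.8] gap 8.8
t: 18.2
tool_pos: [561.5, -271.9, 96.8]
tool_rot: [0.038, 1.033, -0.087]
wrist_force: [-18.5, 1.7, 21.0]
finger_gap: 8.6
t 18.2 bed [ 0.2 40.5 60.4] toolx [ 0.014 -0.006 -1.   ] F bed [-5.6 -0.1 27.4] gap 8.6
```

Home was felt at z = 60.3, exactly as expected, with about 30 N. Releasing and backing out.

```bash
python3 -m jog '[{"gripper":40,"linear":[0,0,0],"turn":[0,0,0]},{"gripper":40,"linear":[0,0,0],"turn":[0,0,0]},{"gripper":40,"linear":[0,0,0],"turn":[0,0,0]},{"gripper":40,"linear":[0,0,0],"turn":[0,0,0]},{"gripper":40,"linear":[0,0,0],"turn":[0,0,0]}]'; python3 -m jog '[{"gripper":40,"linear":[-0.015,0,0],"turn":[0,0,0]},{"gripper":40,"linear":[-0.03,0,0],"turn":[0,0,0]},{"gripper":40,"linear":[-0.03,0,0],"turn":[0,0,0]},{"gripper":40,"linear":[-0.03,0,0],"turn":[0,0,0]},{"gripper":40,"linear":[0,0,0],"turn":[0,0,0]},{"gripper":40,"linear":[0,0,0],"turn":[0,0,0]}]';python3 -c "
from h import *
bedpos(BLUE)
cap('wrist','w6');cap('scene','s6')
a=cv2.imread('pics/w6.png')[90:290,170:330];b=cv2.imread('pics/s6.png')[150:225,95:185]
cv2.imwrite('pics/c14.png',np.hstack([cv2.resize(a,(400,500),interpolation=0),cv2.resize(b,None,fx=400/90,fy=500/75,interpolation=0)]))"
```

```text
t: 18.62
tool_pos: [563.3, -272.9, 99.1]
tool_rot: [0.036, 1.029, -0.088]
wrist_force: [-0.7, 0.4, 1.0]
finger_gap: 34.2
t: 19.12
tool_pos: [508.3, -267.0, 191.1]
tool_rot: [0.035, 1.031, -0.087]
wrist_force: [0.6, 0.7, -0.1]
finger_gap: 34.2
t 19.12 bed [  1.1  40.4 168.8] toolx [ 0.016 -0.008 -1.   ] F bed [ 0.4  0.7 -0.4] gap 34.2
```

View pics/c14.png

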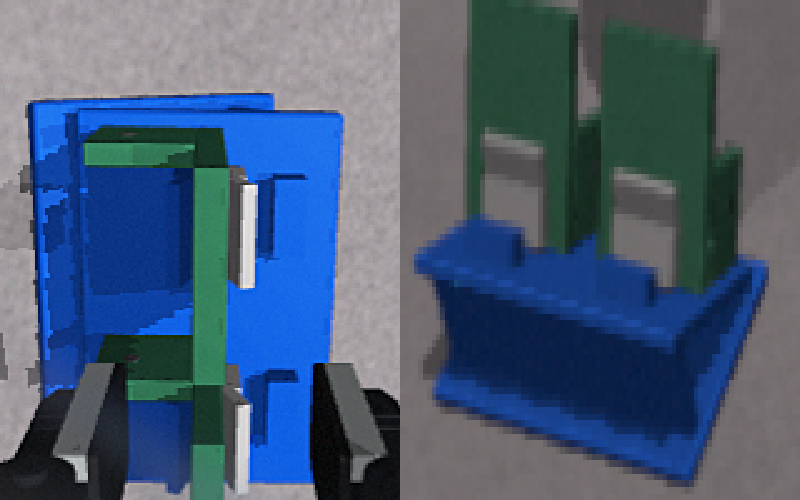

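Both left-hand brackets are in the blue rack. I'll put numbers on the centring, then plan the right-hand pick.

Run:
```python
from h import *
C=lambda L:[np.array(p)/2.5+[170,90]-.5 for p in L]
print(bedpts("w6",BLUE,C([(193,167),(229,167),(193,385)]),90).round(1))
print("jaw",bedpts("w6",BLUE,C([(240,184),(239,289)]),40).round(1))
S=lambda L:[(np.array(p)-[400,0])/[400/90,500/75]+[95,150]-.5 for p in L]
print("scene leaf1",bedpts("s6",BLUE,S([(604,20),(715,48),(469,-5),(578,12)]),0,5).round(1))
print("scene jaw1",bedpts("s6",BLUE,S([(613,172),(676,184)]),0,11).round(1))
y=np.radians(-15.8)
togo([478.4,125.2,190],tool([0,0,-1],[np.cos(y),np.sin(y),0]))
```

```text
[[-4.7 72.7 90. ]
 [ 4.9 72.7 90. ]
 [-4.7  8.9 90. ]]
jaw [[10.2 58.5 40. ]
 [10.4 21.8 40. ]]
scene leaf1 [[  5.   10.1  92.1]
 [  5.   75.   92.3]
 [  5.  -72.3  88.5]
 [  5.   -5.5  92.5]]
scene jaw1 [[11.  21.1 39.2]
 [11.  58.2 41.2]]
t 19.22 tcp [ 508.6 -266.9  190.2] x [ 0.51  -0.055 -0.859] z [ 0.856 -0.071  0.513] gap 34.4
lin [-0.0368  0.3878 -0.0536]
turn [ 1.77  5.13 -0.38]
```

```bash
python3 -m jog '[{"gripper":50,"linear":[-0.03,0.01,0],"turn":[0,0.5,0]},{"gripper":50,"linear":[-0.01,0.03,0],"turn":[0,0.9,0]},{"gripper":50,"linear":[0,0.036,0],"turn":[0,0.9,0]},{"gripper":50,"linear":[0,0.036,0],"turn":[0,0.9,0]},{"gripper":50,"linear":[0,0.036,0],"turn":[0,0.9,0]},{"gripper":50,"linear":[0,0.036,0],"turn":[0,0.9,0]},{"gripper":50,"linear":[0,0.036,0],"turn":[0.5,0,0]},{"gripper":50,"linear":[0,0.036,0],"turn":[0.5,0,0]},{"gripper":50,"linear":[0,0.036,0],"turn":[0.5,0,0]},{"gripper":50,"linear":[0,0.036,0],"turn":[0.5,0,0]},{"gripper":50,"linear":[0,0.036,0],"turn":[0,0,0]},{"gripper":50,"linear":[0,0,0],"turn":[0,0,0]}]';python3 - <<'E'
from h import *
y=np.radians(-15.8)
togo([478.4,125.2,190],tool([0,0,-1],[np.cos(y),np.sin(y),0]))
E
```

```text
t: 20.22
tool_pos: [547.6, 84.2, 204.6]
tool_rot: [0.243, 1.476, -0.221]
wrist_force: [0.1, 0.7, 0.2]
finger_gap: 42.6
t 20.22 tcp [547.6  84.2 204.6] x [ 0.083  0.002 -0.997] z [ 0.952 -0.295  0.079] gap 42.6
lin [ 0.0089  0.0185 -0.0792]
turn [-0.22  0.76 -0.24]
```

```bash
python3 -m jog '[{"gripper":50,"linear":[0,0.010,-0.026],"turn":[-0.2,0.75,-0.2]},{"gripper":50,"linear":[0,0.010,-0.026],"turn":[0,0,0]},{"gripper":50,"linear":[0,0,-0.026],"turn":[0,0,0]},{"gripper":50,"linear":[0,0,0],"turn":[0,0,0]},{"gripper":50,"linear":[0,0,0],"turn":[0,0,0]}]';python3 - <<'E'
from h import *
y=np.radians(-15.8)
im,c=cap("wrist","wr")
togo([478.4,125.2,190],tool([0,0,-1],[np.cos(y),np.sin(y),0]))
cv2.imwrite("pics/wr_b.png",cv2.resize(im[120:270,180:350],None,fx=4,fy=4,interpolation=0))
E
```

```text
t: 20.63
tool_pos: [475.8, 133.0, 195.1]
tool_rot: [0.213, 1.575, -0.206]
wrist_force: [0.6, -1.6, -0.0]
finger_gap: 42.9
t 20.68 tcp [475.5 132.6 194.9] x [-0.015  0.007 -1.   ] z [ 0.964 -0.264 -0.016] gap 42.6
lin [ 0.0048 -0.0064  0.0048]
turn [ 0.08 -0.15 -0.02]
```

View pics/wr_b.png

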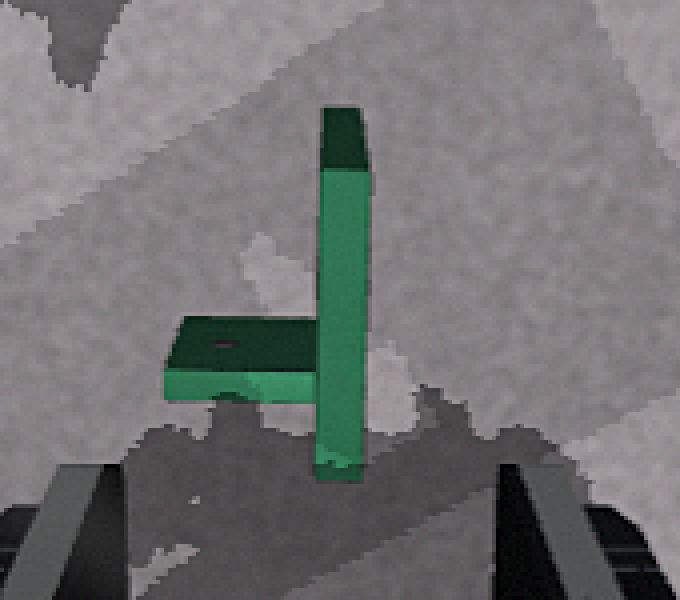

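View pics/wr.png

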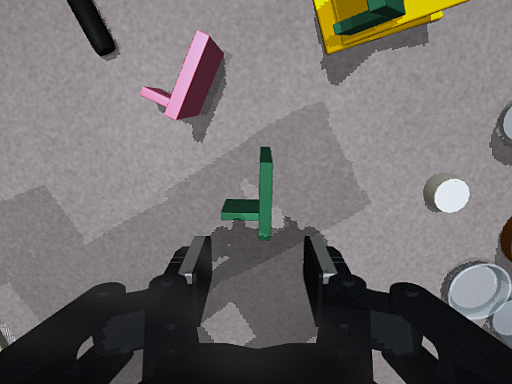

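This is the green right-hand bracket, with its flange at the -y (viewer's right) end. The pink one is farther off at (195,75). The leaf-top corners in the crop are (321,169), (369,169), (363,481) and (316,481).

Run:
```python
from h import *
m=quad("wr",(180,120),4,[(321,169),(370,169),(363,481),(316,481)])
y=np.radians(-15.9)
togo([m[0],m[1],57],tool([0,0,-1],[np.cos(y),np.sin(y),0]))
```

```text
ctr [478.3 125.   90. ] len 63.7 w 9.3 yaw -15.9
t 20.68 tcp [475.5 132.6 194.9] x [-0.015  0.007 -1.   ] z [ 0.964 -0.264 -0.016] gap 42.6
lin [ 0.1378 -0.007   0.0069]
turn [ 0.1  -0.15 -0.02]
```

```bash
python3 -m jog '[{"gripper":50,"linear":[0.028,-0.006,0.003],"turn":[0.1,-0.15,0]},{"gripper":50,"linear":[0.028,0,0],"turn":[0,0,0]},{"gripper":50,"linear":[0.028,0,0],"turn":[0,0,0]},{"gripper":50,"linear":[0,0,0],"turn":[0,0,0]},{"gripper":50,"linear":[0,0,0],"turn":[0,0,0]}]';python3 - <<'E'
from h import *
y=np.radians(-15.9)
togo([478.3,125,55],tool([0,0,-1],[np.cos(y),np.sin(y),0]))
E
```

```text
t: 21.1
tool_pos: [482.8, 125.7, 107.8]
tool_rot: [0.223, 1.555, -0.215]
wrist_force: [0.6, -0.4, 0.6]
finger_gap: 42.5
t 21.1 tcp [482.8 125.7 107.8] x [ 0.006  0.005 -1.   ] z [ 0.961 -0.275  0.004] gap 42.5
lin [ 0.0528 -0.0022 -0.0044]
turn [-0.01  0.04 -0.06]
```

```bash
python3 -m jog '[{"gripper":50,"linear":[0.018,-0.001,-0.004],"turn":[0,0,-0.06]},{"gripper":50,"linear":[0.018,0,-0.001],"turn":[0,0,0]},{"gripper":50,"linear":[0.017,0,-0.001],"turn":[0,0,0]},{"gripper":50,"linear":[0,0,0],"turn":[0,0,0]},{"gripper":50,"linear":[0,0,0],"turn":[0,0,0]}]';python3 - <<'E'
from h import *
y=np.radians(-15.9)
togo([478.3,125,55],tool([0,0,-1],[np.cos(y),np.sin(y),0]))
E
```

```text
t: 21.52
tool_pos: [484.1, 126.3, 58.6]
tool_rot: [0.222, 1.548, -0.219]
wrist_force: [1.1, -0.9, 0.2]
finger_gap: 42.7
t 21.52 tcp [484.1 126.3  58.6] x [ 0.012  0.001 -1.   ] z [ 0.961 -0.278  0.011] gap 42.7
lin [ 0.0035 -0.0028 -0.0053]
turn [-0.04  0.11 -0.04]
```

```bash
python3 -m jog '[{"gripper":50,"linear":[0.003,-0.003,-0.005],"turn":[0,0.11,0]},{"gripper":50,"linear":[0,0,-0.001],"turn":[0,0,0]},{"gripper":0,"linear":[0,0,0],"turn":[0,0,0]},{"gripper":0,"linear":[0,0,0],"turn":[0,0,0]},{"gripper":0,"linear":[0,0,0],"turn":[0,0,0]},{"gripper":0,"linear":[0,0,0],"turn":[0,0,0]},{"gripper":0,"linear":[0,0,0],"turn":[0,0,0]},{"gripper":0,"linear":[0,0,0],"turn":[0,0,0]}]' 90;python3 - <<'E'
from h import *
y=np.radians(-15.9)
togo([478.3,125,55],tool([0,0,-1],[np.cos(y),np.sin(y),0]))
E
```

```text
t: 22.18
tool_pos: [481.1, 125.4, 61.2]
tool_rot: [0.227, 1.552, -0.215]
wrist_force: [-1.0, 0.8, -2.1]
finger_gap: 8.6
t 22.18 tcp [481.1 125.4  61.2] x [ 0.008  0.006 -1.   ] z [ 0.96  -0.278  0.006] gap 8.6
lin [ 0.0062 -0.0012 -0.0026]
turn [-0.04  0.06 -0.08]
```

Held, with the TCP 61 mm above the foot. I'll lift it well clear of the pink bracket and the fixed one, then go to the yellow rack.

```bash
python3 -m jog '[{"gripper":0,"linear":[-0.03,0,0],"turn":[0,0,0]},{"gripper":0,"linear":[-0.04,0,0],"turn":[0,0,0]},{"gripper":0,"linear":[-0.04,0,0],"turn":[0,0,0]},{"gripper":0,"linear":[-0.04,0,0],"turn":[0,0,0]},{"gripper":0,"linear":[-0.03,0,0],"turn":[0,0,0]},{"gripper":0,"linear":[0,0,0],"turn":[0,0,0]}]';python3 - <<'E'
from h import *
t,Rt=slot(YEL,41,165); print(t)
togo(t,Rt)
E
```

```text
t: 22.68
tool_pos: [476.7, 123.7, 245.0]
tool_rot: [0.224, 1.563, -0.219]
wrist_force: [1.1, 0.5, -1.6]
finger_gap: 9.2
[535.33158694 345.47268735 187.89419162]
t 22.68 tcp [476.7 123.7 245. ] x [-0.003  0.004 -1.   ] z [ 0.961 -0.278 -0.004] gap 9.2
lin [ 0.0577  0.2291 -0.0051]
turn [-2.96 -4.99  0.76]
```

```bash
python3 -m jog '[{"gripper":0,"linear":[0,0.036,-0.002],"turn":[0,0,0]},{"gripper":0,"linear":[0,0.036,-0.002],"turn":[0,0,0]},{"gripper":0,"linear":[0,0.036,-0.002],"turn":[0,0,0]},{"gripper":0,"linear":[0,0.036,-0.002],"turn":[0,0,0]},{"gripper":0,"linear":[0,0.036,-0.002],"turn":[0,0,0]},{"gripper":0,"linear":[0,0.036,0],"turn":[-0.5,-0.83,0.13]},{"gripper":0,"linear":[0,0,0],"turn":[-0.5,-0.83,0.13]},{"gripper":0,"linear":[0,0,0],"turn":[-0.5,-0.83,0.13]},{"gripper":0,"linear":[0,0,0],"turn":[-0.5,-0.83,0.13]},{"gripper":0,"linear":[0,0,0],"turn":[-0.5,-0.83,0.13]},{"gripper":0,"linear":[0,0,0],"turn":[-0.4,-0.8,0.1]},{"gripper":0,"linear":[0,0,0],"turn":[0,0,0]}]';python3 - <<'E'
from h import *
t,Rt=slot(YEL,41,150)
togo(t,Rt)
E
```

```text
t: 23.68
tool_pos: [525.4, 344.2, 234.9]
tool_rot: [-0.026, 1.038, 0.04]
wrist_force: [-1.6, -1.2, -2.0]
finger_gap: 8.5
t 23.68 tcp [525.4 344.2 234.9] x [ 0.508  0.021 -0.861] z [0.86  0.041 0.508] gap 8.5
lin [ 0.0606  0.0009 -0.0154]
turn [ 0.1   0.09 -0.03]
```

```bash
python3 -m jog '[{"gripper":0,"linear":[0.02,0.0005,-0.007],"turn":[-0.1,0.09,0]},{"gripper":0,"linear":[0.02,0.0005,-0.007],"turn":[0,0,0]},{"gripper":0,"linear":[0.015,0,-0.002],"turn":[0,0,0]},{"gripper":0,"linear":[0,0,0],"turn":[0,0,0]},{"gripper":0,"linear":[0,0,0],"turn":[0,0,0]}]';python3 - <<'E'
from h import *
bedpos(YEL); cap("wrist","w7"); bedpos(YEL); cap("scene","s7"); t,Rt=slot(YEL,41,140); togo(t,Rt)
a=cv2.imread('pics/w7.png')[30:290,150:340];b=cv2.imread('pics/s7.png')[125:265,350:450]
cv2.imwrite('pics/c15.png',np.hstack([cv2.resize(a,(380,520),interpolation=0),cv2.resize(b,None,fx=4,fy=520/140)]))
E
```

```text
t: 24.1
tool_pos: [537.3, 344.9, 174.0]
tool_rot: [-0.034, 1.062, 0.039]
wrist_force: [-1.0, -0.1, -1.3]
finger_gap: 8.7
t 24.1 bed [ -5.3  40.4 151.9] toolx [-0.015 -0.001 -1.   ] F bed [-1.5 -0.1 -0.6] gap 8.7
t 24.15 bed [ -5.2  40.3 152.1] toolx [-0.015 -0.001 -1.   ] F bed [-1.7  0.5 -1.7] gap 8.6
t 24.2 tcp [537.5 345.2 174.9] x [ 0.488  0.017 -0.872] z [0.871 0.047 0.489] gap 8.5
lin [0.0126 0.0003 0.0048]
turn [ 0.16 -0.12  0.  ]
```

View pics/c15.png

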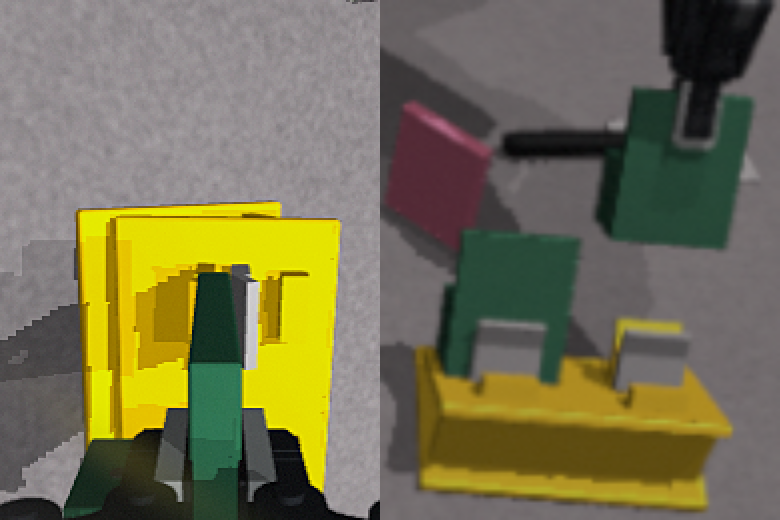

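Run:
```python
from h import *
C=lambda u,v:np.array([u,v])/2+[150,30]-.5
refit("w7",YEL,[([50,78,0],C(341,220)),([-50,78,0],C(116,219)),([8,58,40],C(246,282)),([8,22,40],C(246,369))])
print("leaf top +y",bedpts("w7",YEL,[C(189,362),C(242,362)],180.9).round(1))
```

```text
[[-2.3 -0.9  0. ]
 [-1.7 -2.2  0. ]
 [-2.8 -1.2  0. ]
 [-1.8 -1.2  0. ]]
mean [-2.15 -1.39  0.  ]
leaf top +y [[ -9.9  71.2 180.9]
 [ -0.3  71.4 180.9]]
```

```bash
echo 'YEL=(YEL[0],YEL[1]+YEL[0]@np.array([-2.1,-1.4,0]))' >> h.py
python3 -m jog '[{"gripper":0,"linear":[0.008,0,0.003],"turn":[0.1,-0.2,0]},{"gripper":0,"linear":[0.010,0,-0.0005],"turn":[0,0,0]},{"gripper":0,"linear":[0.010,0,-0.001],"turn":[0,0,0]},{"gripper":0,"linear":[0.005,0,0],"turn":[0,0,0]},{"gripper":0,"linear":[0,0,0],"turn":[0,0,0]}]';python3 - <<'E'
from h import *
bedpos(YEL)
E
```

```text
t: 24.62
tool_pos: [558.3, 347.1, 149.8]
tool_rot: [-0.019, 1.035, 0.035]
wrist_force: [1.0, -0.1, -1.8]
finger_gap: 8.7
t 24.62 bed [  3.   43.3 120.5] toolx [ 0.012  0.003 -1.   ] F bed [-0.1 -0.1 -2.1] gap 8.7
```

```bash
python3 -m jog '[{"gripper":0,"linear":[0.005,-0.002,-0.003],"turn":[0,0,0]},{"gripper":0,"linear":[0.005,-0.0005,-0.001],"turn":[0,0,0]},{"gripper":0,"linear":[0,0,0],"turn":[0,0,0]}]';python3 - <<'E'
from h import *
bedpos(YEL)
t,Rt=slot(YEL,41,100);togo(t,Rt)
E
```

```text
t: 24.87
tool_pos: [560.5, 344.5, 138.4]
tool_rot: [-0.019, 1.036, 0.035]
wrist_force: [1.1, -1.1, -1.1]
finger_gap: 8.7
t 24.87 bed [ -0.9  40.5 109.6] toolx [ 0.011  0.003 -1.   ] F bed [ 0.3 -1.2 -1.5] gap 8.7
t 24.87 tcp [560.5 344.5 138.4] x [ 0.509  0.02  -0.86 ] z [0.86  0.032 0.51 ] gap 8.7
lin [0.0096 0.0004 0.0008]
turn [ 0.02  0.11 -0.03]
```

Foot at z≈48 and aligned (x -0.9, y 40.5). Sliding in.

```bash
python3 -m jog '[{"gripper":0,"linear":[0.006,0.0005,0],"turn":[0,0,0]},{"gripper":0,"linear":[0.006,0.0005,0],"turn":[0,0,0]}]';python3 -c "
from h import *
bedpos(YEL)"; python3 -m jog '[{"gripper":0,"linear":[0.006,0,0],"turn":[0,0,0]},{"gripper":0,"linear":[0.006,0,0],"turn":[0,0,0]}]';python3 -c "
from h import *
bedpos(YEL)"
```

```text
t: 25.03
tool_pos: [566.8, 345.9, 128.2]
tool_rot: [-0.018, 1.035, 0.036]
wrist_force: [0.8, -0.4, -1.9]
finger_gap: 8.4
t 25.03 bed [-0.5 41.7 97.6] toolx [ 0.012  0.003 -1.   ] F bed [-0.2 -0.5 -2. ] gap 8.4
t: 25.2
tool_pos: [573.0, 346.4, 117.0]
tool_rot: [-0.018, 1.035, 0.036]
wrist_force: [-1.9, -0.4, 0.4]
finger_gap: 8.5
t 25.2 bed [-0.7 42.  84.7] toolx [ 0.012  0.004 -1.   ] F bed [-1.4 -0.3  1.3] gap 8.5
```

```bash
python3 -m jog '[{"gripper":0,"linear":[0.006,-0.0008,0],"turn":[0,0,0]},{"gripper":0,"linear":[0.006,-0.0005,0],"turn":[0,0,0]}]';python3 -c "
from h import *
bedpos(YEL)"; python3 -m jog '[{"gripper":0,"linear":[0.003,-0.0003,0],"turn":[0,0,0]},{"gripper":0,"linear":[0.002,0,0],"turn":[0,0,0]}]';python3 -c "
from h import *
bedpos(YEL)"
```

```text
t: 25.37
tool_pos: [579.7, 345.9, 105.7]
tool_rot: [-0.018, 1.035, 0.037]
wrist_force: [-2.9, 0.2, 0.7]
finger_gap: 8.5
t 25.37 bed [-0.6 41.3 71.7] toolx [ 0.012  0.004 -1.   ] F bed [-2.1  0.3  2.1] gap 8.5
t: 25.53
tool_pos: [583.0, 345.6, 100.2]
tool_rot: [-0.019, 1.035, 0.037]
wrist_force: [-2.5, -1.2, 2.5]
finger_gap: 8.7
t 25.53 bed [-0.5 40.9 65.2] toolx [ 0.012  0.004 -1.   ] F bed [-0.9 -1.1  3.5] gap 8.7
```

```bash
python3 -m jog '[{"gripper":0,"linear":[0.0015,0,0],"turn":[0,0,0]}]';python3 -m jog '[{"gripper":0,"linear":[0.001,0,0],"turn":[0,0,0]}]';python3 -m jog '[{"gripper":0,"linear":[0.001,0,0],"turn":[0,0,0]}]';python3 -c "
from h import *
bedpos(YEL)"
```

```text
t: 25.62
tool_pos: [583.9, 345.5, 98.6]
tool_rot: [-0.019, 1.035, 0.037]
wrist_force: [-2.8, -0.3, 0.9]
finger_gap: 8.6
t: 25.7
tool_pos: [584.6, 345.5, 97.5]
tool_rot: [-0.019, 1.035, 0.037]
wrist_force: [-3.5, -0.6, 2.5]
finger_gap: 8.8
t: 25.78
tool_pos: [584.8, 345.3, 97.4]
tool_rot: [-0.019, 1.035, 0.036]
wrist_force: [-20.5, -4.8, 27.7]
finger_gap: 8.5
t 25.78 bed [-0.3 40.5 61.9] toolx [ 0.012  0.003 -1.   ] F bed [-4.1 -4.1 34.4] gap 8.5
```

```bash
python3 -m jog '[{"gripper":0,"linear":[0.001,0,0],"turn":[0,0,0]}]';python3 -c "
from h import *
bedpos(YEL)"; python3 -m jog '[{"gripper":40,"linear":[0,0,0],"turn":[0,0,0]},{"gripper":40,"linear":[0,0,0],"turn":[0,0,0]},{"gripper":40,"linear":[0,0,0],"turn":[0,0,0]},{"gripper":40,"linear":[0,0,0],"turn":[0,0,0]},{"gripper":40,"linear":[0,0,0],"turn":[0,0,0]}]'; python3 -m jog '[{"gripper":40,"linear":[-0.015,0,0],"turn":[0,0,0]},{"gripper":40,"linear":[-0.03,0,0],"turn":[0,0,0]},{"gripper":40,"linear":[-0.03,0,0],"turn":[0,0,0]},{"gripper":40,"linear":[-0.04,0,0],"turn":[0,0,0]},{"gripper":40,"linear":[-0.02,0,0],"turn":[0,0,0]},{"gripper":40,"linear":[0,0,0],"turn":[0,0,0]}]';python3 -c "
from h import *
bedpos(YEL)
cap('wrist','w8');cap('scene','s8')
a=cv2.imread('pics/w8.png')[30:290,150:340];b=cv2.imread('pics/s8.png')[165:265,350:450]
cv2.imwrite('pics/c16.png',np.hstack([cv2.resize(a,(380,520),interpolation=0),cv2.resize(b,None,fx=4,fy=520/100)]))"
```

```text
t: 25.87
tool_pos: [584.8, 345.3, 97.4]
tool_rot: [-0.019, 1.034, 0.036]
wrist_force: [-13.7, -1.2, 14.5]
finger_gap: 8.4
t 25.87 bed [-0.3 40.5 61.9] toolx [ 0.013  0.004 -1.   ] F bed [-4.7 -0.7 19.4] gap 8.4
t: 26.28
tool_pos: [586.0, 345.9, 99.1]
tool_rot: [-0.017, 1.032, 0.037]
wrist_force: [-0.2, 0.1, -0.6]
finger_gap: 34.3
t: 26.78
tool_pos: [514.8, 341.7, 216.2]
tool_rot: [-0.018, 1.037, 0.034]
wrist_force: [-0.1, 0.3, 0.8]
finger_gap: 34.1
t 26.78 bed [ -1.7  39.4 199.8] toolx [ 0.01   0.002 -1.   ] F bed [0.3 0.3 0.7] gap 34.1
```

View pics/c16.png

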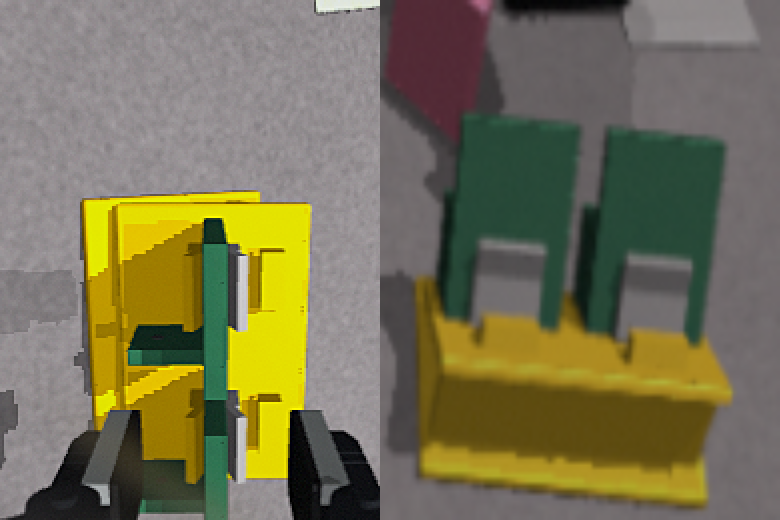

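The new bracket's height and centring relative to its jaw match the fixed one beside it. One last overall look before handing in.

Run:
```python
from h import *
a,_=cap("top","top9"); b,_=load("s8"); t0,_=load("top1")
C=lambda L:[np.array(p)/2+[150,30]-.5 for p in L]
print("yellow leaf",bedpts("w8",YEL,C([(204,245),(228,245),(204,402)]),90).round(1),"jaw",bedpts("w8",YEL,C([(238,252),(238,330)]),40).round(1))
cv2.imwrite("pics/c17.png",np.vstack([a[60:290,110:430],b[100:340,60:380]])) 
cv2.imwrite("pics/c18.png",cv2.resize(b[95:320,60:450],None,fx=2,fy=2))
```

```text
yellow leaf [[-4.5 70.7 90. ]
 [ 4.6 70.7 90. ]
 [-4.8  6.4 90. ]] jaw [[10.8 60.  40. ]
 [11.1 22.8 40. ]]
```

View pics/c18.png

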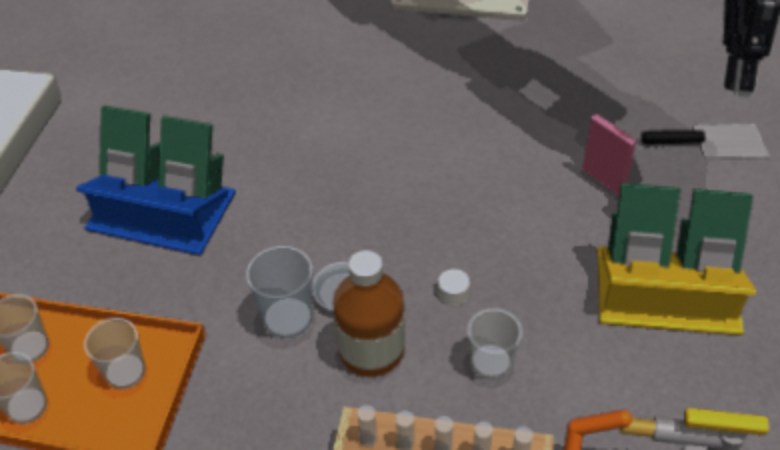

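View pics/top9.png

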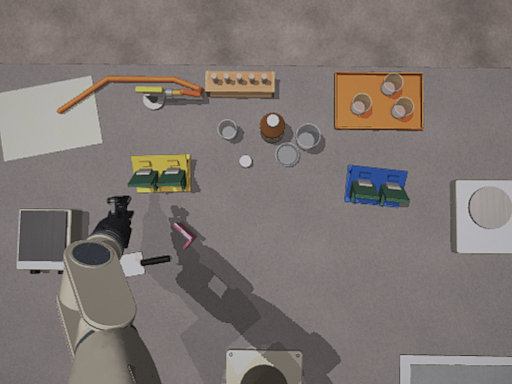

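All is in order: two brackets in blue, two in yellow (one of them fixed there), and the glassware, pink bracket and spatula where they were. Handing in.

```bash
python3 -c "
from h import *
print(r.close_job())"
```

```text
the job is handed in; nothing more can be done
None
```

All three brackets are in their slots, but one push broke the 120 N wrist-force limit, so the run may be judged failed. While I seated the first bracket in blue slot 0, the last rows were too coarse and the wrist read about 149 N for one control reading, then about 109 N on the next. I eased off and used rows of about 1–2 mm near the bed for the rest, and no later reading went above about 45 N.

I picked the two left-hand green brackets by their flange side and put them in blue slots 0 and 1. The right-hand one went into yellow slot 1. Each was pushed until it stopped on the bed, then let go, and I handed in at about 27 s.

| Slot | Stopped on bed at about | Centre along the rack, wrist view | Centre along the rack, scene view |
|---|---|---|---|
| Blue 0 | 40 N | 1.8 mm to the -y side | 1 mm to the +y side |
| Blue 1 | 30 N | about 1 mm to the +y side | 2.5 mm to the +y side |
| Yellow 1 | 20–35 N | 1.5 mm from nominal, 2.9 mm from its jaw, to the -y side | level with the fixed bracket beside it |

- **Depth:** leaf tops are about 90 mm above the bed in both blue slots, and the yellow one matches the fixed bracket's height.
- **Disagreements:** the wrist and scene cameras differ by up to about 3 mm on centring. Early on, the top camera put the yellow rack and some brackets about 3–5 mm (1–2 px) from the wrist camera's value.
- **Bystanders:** in the last views the glassware, pink look-alike and spatula look where they started, and the gripper is clear of everything.

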